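# Sort left- and right-hand pipe brackets into their trays

### The job

The two primed pipe brackets standing on end in the middle of the bench are a mirror-image pair: put each into the blue tray that already holds one of its own hand, beside the stored one and lying the same way as it does, arm flat on the tray floor and its back plate hard and square against the same end wall. Set them down rather than dropping or slamming them, and leave the stored brackets and everything else on the bench where they are.

Things in the scene. Friction and masses are not known exactly. Their poses are not given: they have to be found in the camera images.
- bracket_left: Left-hand steel pipe bracket, grey, 0.5-0.7 kg: arm 130 x 46 x 5 mm, back plate 46 x 85 x 5 square to its end, web along its left edge only (seen from the arm's tip to the back plate). Origin: centre of the arm's underside; +x along the arm to the back plate, +z up the back plate, +y left. It starts standing on the back plate: x straight down, origin 65 mm up, z roughly to the left as seen from the robot (+y of the bench).
- bracket_left_back (a point): Middle of the lower edge of the left-hand bracket's back plate, outer face: own point (65, 0, 0) mm. In the bracket's frame the back plate fills x 60 to 65, y -23 to 23, z 0 to 85; the arm fills x -65 to 65, y -23 to 23, z 0 to 5. Axes as the bracket's.
- bracket_left_web (a point): Middle of the long sloping free edge of the left-hand bracket's web, where it can be gripped: own point (-1, 20.5, 46) mm. The web is 5 mm thick (y 18 to 23), a flat plate with corners (x, z) = (60, 5), (-50, 5), (-50, 14), (48, 78), (60, 78) mm. Centre of mass near (20, 7, 23) mm. Axes as the bracket's.
- tray_left: Blue steel tray for left-hand brackets, fixed, 178 x 218 mm, 33 high, floor and walls 4 thick: inside 170 (x) by 210 (y) mm, floor at z = 4. Origin under its centre on the bench; +x to its end wall on the left seen from the robot (inner face at x = 85), z up. It holds one left-hand bracket at its -y side, the rest is free. The trays look alike and may change places.
- tray_left_end (a point): Middle of the foot of that end wall's inner face: tray point (85, 0, 4) mm.
- stored_left: A loose left-hand bracket, same shape and frame as bracket_left, already stored rightly in tray_left: arm flat on the floor, back plate against the +x end wall, origin some 66 to 74 mm to the tray's -y side. To be left alone.
- bracket_right: Right-hand steel pipe bracket, grey, 0.5-0.7 kg: arm 130 x 46 x 5 mm, back plate 46 x 85 x 5 square to its end, web along its right edge only (seen from the arm's tip to the back plate). Origin: centre of the arm's underside; +x along the arm to the back plate, +z up the back plate, +y left. It starts standing on the back plate: x straight down, origin 65 mm up, z roughly to the left as seen from the robot (+y of the bench).
- bracket_right_back (a point): Middle of the lower edge of the right-hand bracket's back plate, outer face: own point (65, 0, 0) mm. In the bracket's frame the back plate fills x 60 to 65, y -23 to 23, z 0 to 85; the arm fills x -65 to 65, y -23 to 23, z 0 to 5. Axes as the bracket's.
- bracket_right_web (a point): Middle of the long sloping free edge of the right-hand bracket's web, where it can be gripped: own point (-1, -20.5, 46) mm. The web is 5 mm thick (y -23 to -18), a flat plate with corners (x, z) = (60, 5), (-50, 5), (-50, 14), (48, 78), (60, 78) mm. Centre of mass near (20, -7, 23) mm. Axes as the bracket's.
- tray_right: Blue steel tray for right-hand brackets, fixed, 178 x 218 mm, 33 high, floor and walls 4 thick: inside 170 (x) by 210 (y) mm, floor at z = 4. Origin under its centre on the bench; +x to its end wall on the left seen from the robot (inner face at x = 85), z up. It holds one right-hand bracket at its +y side, the rest is free. The trays look alike and may change places.
- tray_right_end (a point): Middle of the foot of that end wall's inner face: tray point (85, 0, 4) mm.
- stored_right: A loose right-hand bracket, same shape and frame as bracket_right, already stored rightly in tray_right: arm flat on the floor, back plate against the +x end wall, origin some 66 to 74 mm to the tray's +y side. To be left alone.
- spanner: Dark double open-ended spanner, 268 mm long, 62 wide, 12 thick, flat on the bench beyond the brackets; origin at the centre of its underside. Not part of the job.
- hammer: Hammer with red handle, 280 mm long, lying at the bench's right side; origin at the centre of its underside. Not part of the job.
- tape_measure: Yellow and black tape measure, 68 x 64 x 36 mm, between the robot and the brackets; origin at the centre of its underside. Not part of the job.
- gasket: Flat grey ring gasket, 60 mm across, 4 thick, lying between the two standing brackets; origin at the centre of its underside. Not part of the job.
- flange: Rusty pipe flange with neck, 140 mm across, 46 high, at the left side; origin at the centre of its underside. Not part of the job.
- socket: Steel spanner socket, 38 mm across, 48 high, standing beyond the trays on the right; origin at the centre of its underside. Not part of the job.
Not all that is in view belongs to the job. What is shaped like the bracket_right but green or pink is not meant.

How it is judged:
At the end, for the whole second after the job is handed in: Each loose bracket lies in the tray of its own hand, on its arm (tilt under 4.5 degrees) on the floor beside the stored one, square to the end wall that the stored one touches within 7 degrees, back plate within 3 mm of that wall, released and at rest (y of bracket_left in the frame of tray_left between -0.078 and 0.078 m and z of bracket_left in the frame of tray_left between 0.001 and 0.009 m and x of bracket_left_back in the frame of tray_left between 0.082 and 0.09 m and angle between each of bracket_left, bracket_right's own z axis and vertical below 0.08 rad and angle between the x axis of bracket_left and the x axis of tray_left, either way round below 0.12 rad and linear speed of each of bracket_left, bracket_right below 0.02 m/s and angular speed of each of bracket_left, bracket_right below 0.1 rad/s and y of bracket_right in the frame of tray_right between -0.078 and 0.078 m and z of bracket_right in the frame of tray_right between 0.001 and 0.009 m and x of bracket_right_back in the frame of tray_right between 0.082 and 0.09 m and angle between the x axis of bracket_right and the x axis of tray_right, either way round below 0.12 rad).
It fails at once if The left-hand bracket is dropped or slammed into a tray (comes down in it faster than 0.45 m/s, or strikes it with over 120 N) ((linear speed of bracket_left above 0.45 m/s and z of bracket_left in the frame of tray_left below 0.03 m and horizontal distance between bracket_left and tray_left below 0.11 m) or (linear speed of bracket_left above 0.45 m/s and z of bracket_left in the frame of tray_right below 0.03 m and horizontal distance between bracket_left and tray_right below 0.11 m) or contact force between bracket_left and tray_left above 120 N or contact force between bracket_left and tray_right above 120 N).
It fails at once if The stored left-hand bracket is pushed about (15 mm) (distance of stored_left from where it was at the start of the episode above 0.015 m).
It fails at once if The right-hand bracket is dropped or slammed into a tray (comes down in it faster than 0.45 m/s, or strikes it with over 120 N) ((linear speed of bracket_right above 0.45 m/s and z of bracket_right in the frame of tray_left below 0.03 m and horizontal distance between bracket_right and tray_left below 0.11 m) or (linear speed of bracket_right above 0.45 m/s and z of bracket_right in the frame of tray_right below 0.03 m and horizontal distance between bracket_right and tray_right below 0.11 m) or contact force between bracket_right and tray_left above 120 N or contact force between bracket_right and tray_right above 120 N).
It fails at once if The stored right-hand bracket is pushed about (15 mm) (distance of stored_right from where it was at the start of the episode above 0.015 m).
It fails at once if Something else on the bench is knocked out of its place (30 mm) (distance of any of spanner, hammer, tape_measure, gasket, flange, socket from where it was at the start of the episode above 0.03 m).
It also fails if it takes over 58 s, if anything falls off the work surface, if the arm or the gripper's body presses on something with over 40 N, if the wrist force passes 120 N, or if a joint passes its speed limit or range.

### The arm

A 7-joint arm with a two-finger parallel gripper is mounted at the origin on the work surface. World frame = base frame: x ahead of the robot, y to its left, z up, the work surface at z = 0. Lengths are in m, angles in rad, forces in N, time in s.
With the tool pointing down it reaches from about 0.425 to 0.95 m from the base axis. Payload 4.7 kg.
Tool frame: the origin (TCP) lies on the centre line of the jaws, within the pads' length; the fingertips stand 14 mm ahead of it and the grasp point (between the pads) lies 5 mm behind it; z points along the fingers, y is the direction in which the jaws open and shut (so a half turn about z gives the same grasp; the last joint's range is limited). The gripper opens to 87 mm and grips with 3 to 60 N. Pads are 19 mm wide; open, the fingers measure 117 mm over their backs; the gripper's body (75 mm by 190 mm) begins 51 mm behind the grasp point.
Start: joints at [-1.234, 0.469, -0.049, 1.532, 0.024, 1.141, -0.082], TCP at [0.241, 0.63, 0.237] pointing down, gripper open.
Joint ranges: [-2.59, 2.59], [-0.33, 1.99], [-1.39, 1.29], [0.1, 2.45], [-1.04, 4.18], [0.21, 1.99], [-2.66, 2.66]. Speed limits (rad/s): [2.57, 2.57, 3.14, 3.14, 3.14, 3.14, 3.14].

### API

Orientations are given as a rotation vector (axis times angle).
In Python, from bench import * gives the robot as it stands. The module is installed in compiled form; this text tells all that it offers.
- The arm moves only by the tool arm_command, never from a script. Its arguments are lists of equal length, an entry for each row: "slide": the shift along the tool's x, y, z in cm, a list of three; "dr": the turn, a rotation vector about the tool's x, y, z in rad, a list of three; "claw": the opening in per cent of the stroke, from 0 (shut) to 100 (fully open). A call has 1 to 10 rows; each row shifts and turns the commanded pose from where the row before left it, along the tool's axes as they then stand; what a row does not reach is not made up. A row lasts 1/12 s, in which the tool goes at most 41.7 mm and 7.16 degrees, less where a joint would pass 70% of its speed; a pose out of reach is approached as far as the arm can. A call with a gripper value outside its range is refused whole. The fingers move at their own pace and stop on an object; "newtons" is the grip in N (left out, the last holds). Time passes only in rows, so rows that do not move let the fingers close. It gives the time, the measured TCP pose, the force and the opening at its end, in the units of the state.
- get_state(): the state, without advancing time (a new reading comes with each control period).
- read_camera(name): name is "side" or "top" or "wrist"; returns a dict with "frame" (384x512x3 uint8, red, green, blue), "fx", "fy", "cx", "cy" (pixels), "pose" (4x4, takes a point from camera to world coordinates). Camera axes: x right, y up, looking along -z (the intrinsics and any distortion apply to the point x, -y, -z); pixel columns grow to the right and rows downward; lengths in m; the calibration is good to about 2 mm. A picture is of the moment at which its call begins. There is no depth.
- job_done(): hands the job in, once; it reports no verdict.
The state is a dict: "time": time; "joints": joint angles; "qvel": joint speeds; "effort": joint torques, N m; "eef_pos": TCP position; "orientation": TCP orientation; "force": force on the tool from outside, world axes, zero at the start; "moment": the same for the moment, N m; "opening": finger opening in m.
Only numpy, scipy, OpenCV 4.12 (cv2) and the standard library are available. Lean on these libraries where they do the work, as an engineer would, in place of code of your own. Each camera call takes 0.05 s, during which the arm holds its last target.

## Working session

There is one attempt and no reset: what is moved stays moved. The work goes in short steps, Python scripts to look and compute and a tool call to move; the robot and the scene stay as the last step left them, time stands still between calls to the robot, and variables do not carry over. Pictures are saved under pics/ and viewed, and the job is handed in when it is done.

Besides the shell and the picture viewer there is one more tool, called after ">>>" as a command line: name --argument value ..., lists and objects as JSON in quotes. arm_command: Moves the arm, as the interface text tells. Its arguments: {"type":"object","properties":{"slide":{"type":"array","items":{"type":"array","items":{"type":"number"}}},"dr":{"type":"array","items":{"type":"array","items":{"type":"number"}}},"claw":{"type":"array","items":{"type":"number"}},"newtons":{"type":"number"}},"required":["slide","dr","claw"]}

```bash
mkdir -p pics; ls; python3 - <<'E'
from bench import *
import cv2, numpy as np
s=get_state(); print(s)
for n in ["side","top","wrist"]:
    c=read_camera(n); cv2.imwrite(f"pics/{n}0.png",c["frame"][:,:,::-1]); print(n,c["fx"],c["fy"],c["cx"],c["cy"],{k:v for k,v in c.items() if k not in("frame","fx","fy","cx","cy")})
E
```

```text
pics
{'time': 0.0, 'joints': array([-1.23390497,  0.46940659, -0.04858002,  1.53363537,  0.02408666,
        1.14099248, -0.08230703]), 'qvel': array([ 0.00042956, -0.00034455,  0.00079625,  0.00304662,  0.00153553,
       -0.00102482,  0.00151726]), 'effort': array([-1.71246852e-04, -5.07980704e+01, -8.07487336e-02, -2.36151552e+01,
       -6.14238717e-02,  3.78538587e-02,  1.59299857e-04]), 'eef_pos': array([0.24123826, 0.62983732, 0.23554763]), 'orientation': array([-5.71328145e-01, -3.08892160e+00,  2.88365710e-03]), 'force': array([ 0.3802712 ,  0.33065003, -0.25786676]), 'moment': array([0.01699762, 0.00531319, 0.00983649]), 'opening': 0.08674065533848119}
side 438.38534688921936 438.38534688921936 255.18142914693814 193.45364604239086 {'pose': array([[ 0.93551423,  0.18041703, -0.30374795,  0.09463263],
       [-0.3529351 ,  0.51574223, -0.78067072, -1.05017177],
       [ 0.01580935,  0.83753188,  0.5461597 ,  0.82296952],
       [ 0.        ,  0.        ,  0.        ,  1.        ]])}
top 369.9222895354222 369.9222895354222 252.00561253743544 190.39972732374216 {'pose': array([[ 3.44383386e-03,  9.94403050e-01, -1.05596946e-01,
         3.95939752e-01],
       [-9.99993092e-01,  3.57229175e-03,  1.02737574e-03,
         8.45973025e-04],
       [ 1.39884867e-03,  1.05592678e-01,  9.94408482e-01,
         1.35705194e+00],
       [ 0.00000000e+00,  0.00000000e+00,  0.00000000e+00,
         1.00000000e+00]])}
wrist 310.795544743142 310.795544743142 257.4080651222932 195.62775769941743 {'pose': array([[ 0.3581302 , -0.89076547, -0.27978499,  0.16333424],
       [ 0.93366949,  0.34102584,  0.10937396,  0.65884146],
       [-0.00201263, -0.30039683,  0.95381219,  0.38495763],
       [ 0.        ,  0.        ,  0.        ,  1.        ]])}
```

View pics/side0.png

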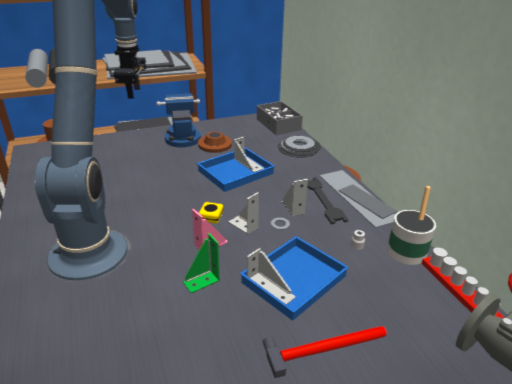

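View pics/top0.png

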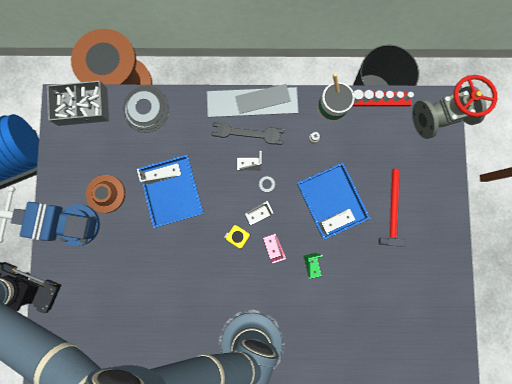

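View pics/wrist0.png

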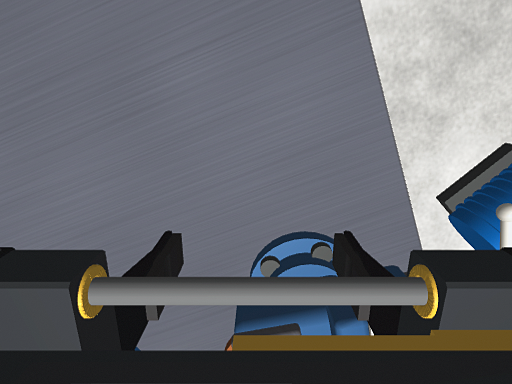

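The top view (image up = +x, left = +y) shows two blue trays (~(170,190) and ~(333,200)) and two grey brackets standing at ~(249,160) and ~(259,212). Pink (274,247) and green (314,265) decoys are there too. I'll enlarge it.

```bash
python3 - <<'E'
import cv2
a=cv2.imread("pics/top0.png")
cv2.imwrite("pics/top_c1.png",cv2.resize(a[145:285,130:330],None,fx=4,fy=4,interpolation=cv2.INTER_CUBIC))
cv2.imwrite("pics/top_c2.png",cv2.resize(a[145:285,230:430],None,fx=4,fy=4,interpolation=cv2.INTER_CUBIC))
a=cv2.imread("pics/side0.png")
cv2.imwrite("pics/side_c1.png",cv2.resize(a[125:325,175:375],None,fx=3,fy=3,interpolation=cv2.INTER_CUBIC))
E
```

```text
(no output)
```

View pics/top_c1.png

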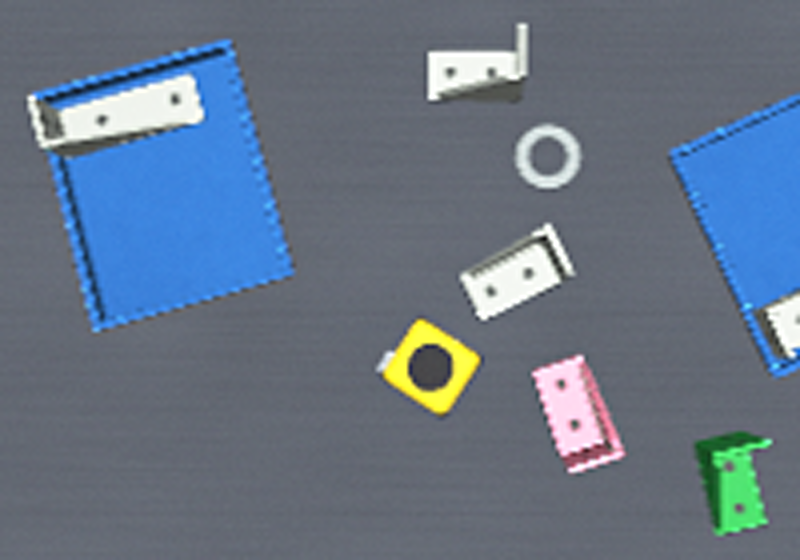

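View pics/top_c2.png

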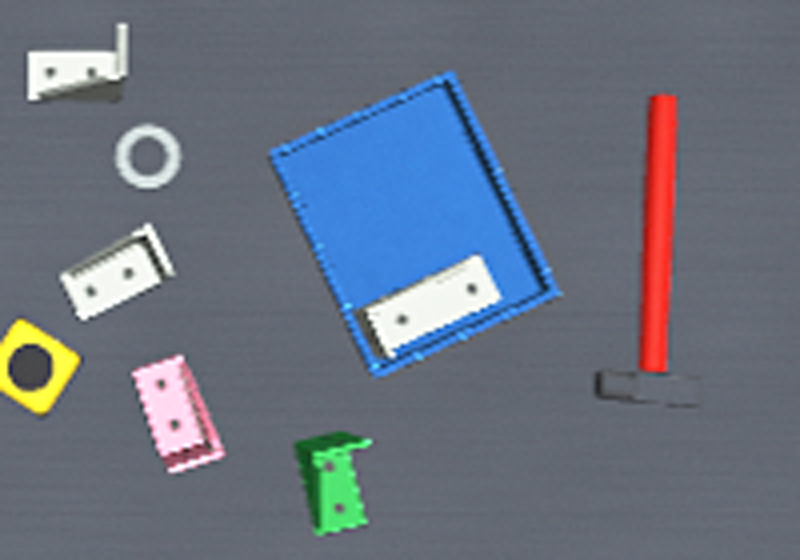

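View pics/side_c1.png

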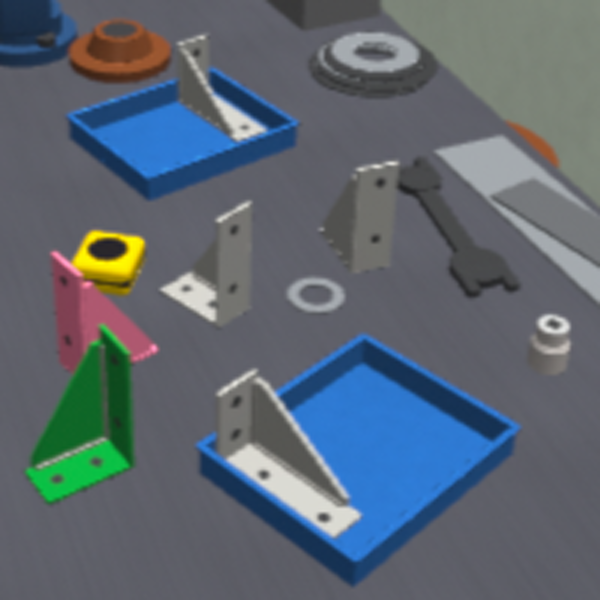

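Reading the hands:

- **Standing brackets:** +y of each points towards the robot. The far one at top px (249,160) has its web on the near-robot side, so it is **left-hand**. The near one at (259,212) has its web on the far side, so it is **right-hand**.
- **Lookalikes:** pink (274,247) and green (314,265) are out by colour. The ones at (160,173) and (338,220) are the stored brackets.
- **Trays:** the tray at (170,190) stores its bracket on the far side (-y), so it is tray_left. The tray at (333,200) stores on the near side, so it is tray_right.

Next I'll measure.

```bash
cat > h.py <<'E'
import cv2, numpy as np
from scipy.spatial.transform import Rotation as R
def ray(c,u,v):
    d=np.array([(u-c["cx"])/c["fx"],-(v-c["cy"])/c["fy"],-1.0]); P=c["pose"]
    return P[:3,3],P[:3,:3]@d
def onz(c,u,v,z):
    o,d=ray(c,u,v); t=(z-o[2])/d[2]; return o+t*d
def proj(c,p):
    P=c["pose"]; q=P[:3,:3].T@(np.asarray(p)-P[:3,3]); return np.array([c["cx"]+c["fx"]*q[0]/-q[2], c["cy"]+c["fy"]*q[1]/q[2]])
def blue(f):
    h=cv2.cvtColor(f,cv2.COLOR_RGB2HSV); return cv2.inRange(h,(100,140,60),(120,255,255))
def white(f):
    h=cv2.cvtColor(f,cv2.COLOR_RGB2HSV); return cv2.inRange(h,(0,0,195),(180,40,255))
E
python3 - <<'E'
from bench import *
from h import *
c=read_camera("top"); f=c["frame"]; np.save("top.npy",f)
for name,m,zz in (("blue",blue(f),0.033),("white",white(f),0.005)):
    cs,_=cv2.findContours(m,cv2.RETR_EXTERNAL,cv2.CHAIN_APPROX_NONE)
    for k in cs:
        if cv2.contourArea(k)<40: continue
        r=cv2.minAreaRect(k); 
        if not(100<r[0][0]<380 and 140<r[0][1]<300): continue
        b=cv2.boxPoints(r); W=np.array([onz(c,u,v,zz) for u,v in b])
        print(name,np.round(r[0],1),cv2.contourArea(k),"ctr",W.mean(0).round(4),"sides",np.linalg.norm(W[1]-W[0]).round(4),np.linalg.norm(W[2]-W[1]).round(4),"dir",np.degrees(np.arctan2(*(W[1]-W[0])[1::-1])).round(1)); print(b.round(1).tolist(), W[:,:2].round(4).tolist())
E
```

```text
blue [333.1 200.4] 3106.0 ctr [ 0.5026 -0.2917  0.033 ] sides 0.1884 0.2255 dir -64.9
[[296.5, 182.60000610351562], [343.20001220703125, 160.89999389648438], [369.79998779296875, 218.10000610351562], [323.0, 239.8000030517578]] [[0.5653, -0.1609], [0.6453, -0.3314], [0.4386, -0.4215], [0.3612, -0.2532]]
blue [170.  190.7] 2514.5 ctr [0.5352 0.2947 0.033 ] sides 0.1883 0.2251 dir -74.2
[[136.6999969482422, 167.8000030517578], [187.0, 154.10000610351562], [203.3000030517578, 213.6999969482422], [152.89999389648438, 227.39999389648438]] [[0.6173, 0.4174], [0.6685, 0.2362], [0.4523, 0.1734], [0.4029, 0.3518]]
white [272.8 245.8] 173.5 ctr [ 0.3385 -0.0763  0.005 ] sides 0.0425 0.077 dir -71.5
[[263.79998779296875, 237.39999389648438], [274.8999938964844, 233.6999969482422], [281.70001220703125, 254.10000610351562], [270.6000061035156, 257.79998779296875]] [[0.3683, -0.0439], [0.3817, -0.0842], [0.3087, -0.1085], [0.2953, -0.0684]]
white [338. 221.] 342.5 ctr [ 0.4286 -0.3144  0.005 ] sides 0.1154 0.0452 dir -63.5
[[321.20001220703125, 222.39999389648438], [349.20001220703125, 208.3999938
[... 586 characters left out ...]
, [277.0, 184.0], [267.0, 194.0]] [[0.5651, -0.017], [0.6025, -0.0539], [0.5635, -0.0925], [0.5264, -0.0557]]
white [158.6 172.3] 319.0 ctr [0.6054 0.3445 0.005 ] sides 0.1566 0.0466 dir -82.0
[[136.6999969482422, 169.0], [178.8000030517578, 163.3000030517578], [180.5, 175.6999969482422], [138.39999389648438, 181.39999389648438]] [[0.6174, 0.4258], [0.6393, 0.2708], [0.5933, 0.2635], [0.5715, 0.418]]
white [249.  160.1] 156.5 ctr [0.6524 0.0108 0.005 ] sides 0.1028 0.0465 dir -75.5
[[234.10000610351562, 157.5], [260.8999938964844, 150.8000030517578], [263.8999938964844, 162.8000030517578], [237.10000610351562, 169.5]] [[0.6621, 0.0662], [0.6878, -0.0333], [0.6426, -0.0444], [0.6171, 0.0548]]
```

```bash
cat >> h.py <<'E'
def plan(s,p,Rt,n,cap=(4.0,0.115)):
    """rows from state s to pose (p,Rt) in n rows; rounded, simulated"""
    P=np.array(s["eef_pos"]);Q=R.from_rotvec(s["orientation"])
    sl=[];dr=[]
    p=np.asarray(p)
    for i in range(n):
        k=n-i
        d=Q.inv().apply((p-P)/k)*100; w=(Q.inv()*Rt).as_rotvec()/k
        d=np.round(d,2); w=np.round(w,3)
        sl.append(d.tolist());dr.append(w.tolist())
        P=P+Q.apply(d)/100; Q=Q*R.from_rotvec(w)
    print("max",np.linalg.norm(sl,axis=1).max().round(2),np.linalg.norm(dr,axis=1).max().round(3),"end err mm",(1000*(P-p)).round(2))
    for i in range(0,n,10): print("slide",sl[i:i+10]);print("dr",dr[i:i+10])
E
python3 - <<'E'
from bench import *
from h import *
s=get_state(); Q=R.from_rotvec(s["orientation"]).as_matrix(); print(Q.round(3))
c=read_camera("wrist"); C=c["pose"]
print("cam in tool", (Q.T@(C[:3,3]-s["eef_pos"])).round(4)); print((Q.T@C[:3,:3]).round(3))
np.savez("camtool.npz",t=Q.T@(C[:3,3]-s["eef_pos"]),R=Q.T@C[:3,:3])
E
```

```text
[[-0.934  0.358 -0.   ]
 [ 0.358  0.934 -0.001]
 [-0.    -0.001 -1.   ]]
cam in tool [ 0.0831 -0.0011 -0.1493]
[[-0.001  0.954  0.3  ]
 [ 1.     0.     0.   ]
 [ 0.     0.3   -0.954]]
```

```bash
python3 - <<'E'
from bench import *
from h import *
s=get_state(); Q=R.from_rotvec(s["orientation"])
plan(s,[0.53,0.22,0.33],R.from_rotvec([0,0,-0.8])*Q,15)
E
```

```text
max 3.41 0.054 end err mm [ 0.02 -0.04  0.  ]
slide [[-2.78, -1.87, -0.62], [-2.87, -1.72, -0.62], [-2.96, -1.56, -0.63], [-3.03, -1.4, -0.62], [-3.11, -1.24, -0.63], [-3.17, -1.07, -0.62], [-3.22, -0.9, -0.63], [-3.26, -0.73, -0.62], [-3.3, -0.56, -0.63], [-3.32, -0.38, -0.62]]
dr [[0.0, 0.0, 0.053], [0.0, 0.0, 0.053], [0.0, 0.0, 0.053], [0.0, 0.0, 0.053], [0.0, 0.0, 0.053], [0.0, 0.0, 0.053], [0.0, 0.0, 0.054], [0.0, 0.0, 0.053], [0.0, 0.0, 0.054], [0.0, 0.0, 0.053]]
slide [[-3.34, -0.2, -0.63], [-3.34, -0.02, -0.62], [-3.34, 0.16, -0.63], [-3.32, 0.34, -0.62], [-3.31, 0.51, -0.63]]
dr [[0.0, 0.0, 0.054], [0.0, 0.0, 0.053], [0.0, 0.0, 0.054], [0.0, 0.0, 0.053], [0.0, 0.001, 0.054]]
```

>>> arm_command --slide '[[-2.8,-1.9,-0.6],[-2.9,-1.7,-0.6],[-3.0,-1.6,-0.6],[-3.0,-1.4,-0.6],[-3.1,-1.2,-0.6],[-3.2,-1.1,-0.6],[-3.2,-0.9,-0.6],[-3.3,-0.7,-0.6],[-3.3,-0.6,-0.6],[-3.3,-0.4,-0.6]]' --dr '[[0,0,0.053],[0,0,0.053],[0,0,0.053],[0,0,0.053],[0,0,0.053],[0,0,0.053],[0,0,0.053],[0,0,0.053],[0,0,0.053],[0,0,0.053]]' --claw '[100,100,100,100,100,100,100,100,100,100]'

```text
time: 1.08
eef_pos: [0.435, 0.3544, 0.2969]
orientation: [-1.364, -2.83, -0.0]
force: [0.6, 0.1, -0.2]
opening: 0.0875
```

>>> arm_command --slide '[[-3.3,-0.2,-0.6],[-3.3,0,-0.6],[-3.3,0.2,-0.6],[-3.3,0.3,-0.6],[-3.3,0.5,-0.6],[0,0,0]]' --dr '[[0,0,0.053],[0,0,0.053],[0,0,0.053],[0,0,0.053],[0,0,0.053],[0,0,0]]' --claw '[100,100,100,100,100,60]'

```text
time: 1.58
eef_pos: [0.5347, 0.213, 0.3282]
orientation: [1.737, 2.611, 0.001]
force: [0.4, -0.6, 0.9]
opening: 0.0848
```

```bash
python3 - <<'E'
from bench import *
from h import *
import pickle
s=get_state(); print(s["time"],s["joints"].round(3),s["eef_pos"].round(4),s["orientation"].round(3),s["force"].round(2))
c=read_camera("wrist"); pickle.dump(c,open("w1.pkl","wb")); cv2.imwrite("pics/w1.png",c["frame"][:,:,::-1])
E
```

```text
1.5833 [-0.702  0.237  0.306  1.67  -0.07   1.243  0.014] [0.5347 0.213  0.3282] [1.737e+00 2.611e+00 1.000e-03] [ 0.42 -0.65  0.87]
```

View pics/w1.png

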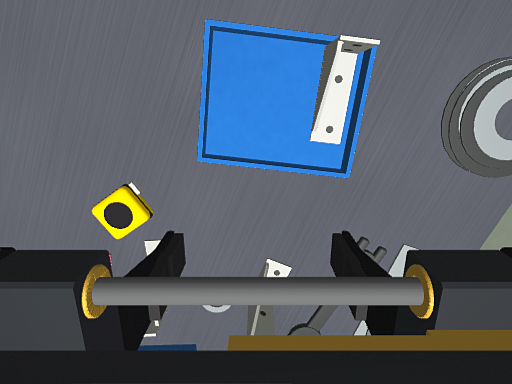

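The tray_left quad is clear at corners ~(207,21), (198,160), (350,177), (375,40). The stored bracket's back plate is at the top wall near (358,42).

```bash
cat >> h.py <<'E'
def tray(c,roi,z=0.033):
    m=blue(c["frame"]); k=np.zeros_like(m); x0,y0,x1,y1=roi; k[y0:y1,x0:x1]=m[y0:y1,x0:x1]
    cs,_=cv2.findContours(k,cv2.RETR_EXTERNAL,cv2.CHAIN_APPROX_NONE)
    q=max(cs,key=cv2.contourArea).reshape(-1,2)
    W=np.array([onz(c,u,v,z)[:2] for u,v in q]).astype(np.float32)
    ctr,_,_=cv2.minAreaRect(W); 
    r=cv2.minAreaRect(W); b=cv2.boxPoints(r)
    L=[]
    for i in range(4):
        a,d=b[i],b[(i+1)%4]; t=(d-a)/np.linalg.norm(d-a); n=np.array([-t[1],t[0]])
        e=np.abs((W-a)@n); s_=(W-a)@t; ok=(e<0.008)&(s_>.03)&(s_<np.linalg.norm(d-a)-.03)
        vx,vy,x,y=cv2.fitLine(W[ok],cv2.DIST_HUBER,0,.001,.001).ravel(); L.append((np.array([x,y]),np.array([vx,vy]),ok.sum()))
    P=[]
    for i in range(4):
        p,v,_=L[i-1]; q2,w,_=L[i]
        t=np.linalg.solve(np.stack([v,-w],1),q2-p); P.append(p+t[0]*v)
    P=np.array(P)
    print("corners",P.round(4).tolist(),"ctr",P.mean(0).round(4)); 
    for i in range(4): d=P[(i+1)%4]-P[i]; print(" side",np.linalg.norm(d).round(4),"ang",np.degrees(np.arctan2(d[1],d[0])).round(2),L[i][2])
    return P
E
python3 - <<'E'
from bench import *
from h import *
import pickle
c=pickle.load(open("w1.pkl","rb")); tray(c,(180,5,400,200))
for n,u,v in (("sp holes",338,79),("",329,129)): print(onz(c,u,v,.009).round(4))
s=get_state(); Q=R.from_matrix(np.array([[0,1,0],[1,0,0],[0,0,-1]]).astype(float))
plan(s,[0.53,0.05,0.34],Q,6)
E
```

```text
corners [[0.40560001134872437, 0.35019999742507935], [0.45669999718666077, 0.17409999668598175], [0.670799970626831, 0.2362000048160553], [0.6200000047683716, 0.4117000102996826]] ctr [0.5383 0.2931]
 side 0.1833 ang -73.81 96
 side 0.2229 ang 16.17 112
 side 0.1827 ang 106.13 93
 side 0.2231 ang -163.99 118
[0.5991 0.3549 0.009 ]
[0.6186 0.2879 0.009 ]
max 2.79 0.067 end err mm [0.   0.04 0.04]
slide [[-2.54, -1.13, -0.21], [-2.61, -0.95, -0.21], [-2.67, -0.78, -0.21], [-2.71, -0.59, -0.2], [-2.75, -0.41, -0.21], [-2.76, -0.23, -0.21]]
dr [[0.0, 0.0, 0.067], [0.0, 0.0, 0.067], [0.001, 0.0, 0.067], [0.0, 0.0, 0.067], [0.001, 0.001, 0.067], [0.0, 0.0, 0.067]]
```

>>> arm_command --slide '[[-2.5,-1.1,-0.2],[-2.6,-1.0,-0.2],[-2.7,-0.8,-0.2],[-2.7,-0.6,-0.2],[-2.8,-0.4,-0.2],[-2.8,-0.2,-0.2],[0,0,0]]' --dr '[[0,0,0.067],[0,0,0.067],[0,0,0.067],[0,0,0.067],[0,0,0.067],[0,0,0.067],[0,0,0]]' --claw '[100,100,100,100,100,100,100]'

```text
time: 2.22
eef_pos: [0.5286, 0.0445, 0.3398]
orientation: [2.228, 2.211, -0.0]
force: [0.1, -1.2, -0.3]
opening: 0.0869
```

```bash
python3 - <<'E'
from bench import *
from h import *
import pickle
s=get_state(); print(s["time"],s["joints"].round(3),s["eef_pos"].round(4),s["orientation"].round(3),s["force"].round(2))
c=read_camera("wrist"); pickle.dump(c,open("w2.pkl","wb")); cv2.imwrite("pics/w2.png",c["frame"][:,:,::-1])
E
```

```text
2.2167 [-0.557  0.151  0.451  1.754 -0.067  1.251 -0.097] [0.5286 0.0445 0.3398] [ 2.228  2.211 -0.   ] [ 0.15 -1.25 -0.34]
```

View pics/w2.png

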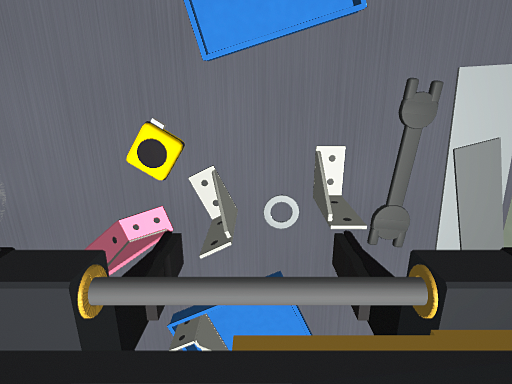

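Image up is +Y here. The right-hand bracket's base plate has its end corners at ~(190,173) and (213,166), with the web on its +X side. The left-hand one has end corners at ~(317,146) and (346,146), with the web on its robot side. This confirms the hands.

```bash
python3 - <<'E'
import cv2
a=cv2.imread("pics/w2.png")
cv2.imwrite("pics/w2a.png",cv2.resize(a[150:270,175:255],None,fx=5,fy=5,interpolation=cv2.INTER_CUBIC))
cv2.imwrite("pics/w2b.png",cv2.resize(a[130:240,300:380],None,fx=5,fy=5,interpolation=cv2.INTER_CUBIC))
E
```

```text
(no output)
```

View pics/w2a.png

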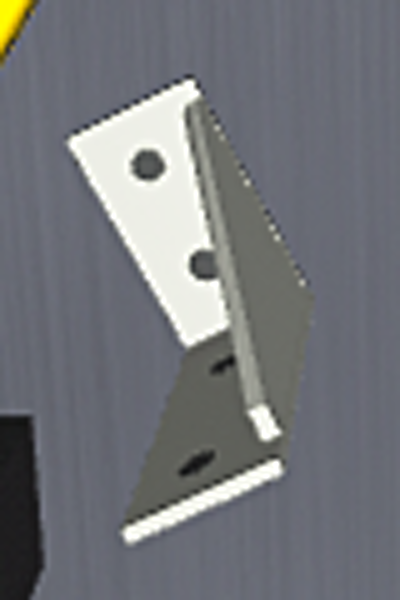

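View pics/w2b.png

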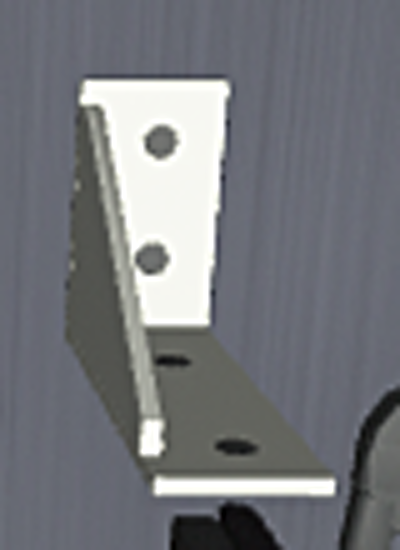

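```bash
python3 - <<'E'
from h import *
import pickle
c=pickle.load(open("w2.pkl","rb"))
def go(name,x0,y0,E,N,T):
    f=lambda p,z: onz(c,x0+p[0]/5,y0+p[1]/5,z)
    a,b=f(E[0],.005),f(E[1],.005); n=f(N,.005); t0,t1=f(T[0],.130),f(T[1],.130)
    print(name,"end corners",a.round(4),b.round(4),"w",np.linalg.norm(a-b).round(4),"inner",n.round(4),"tip",t0.round(4),t1.round(4),"w",np.linalg.norm(t0-t1).round(4))
    ang=lambda d:np.degrees(np.arctan2(d[1],d[0])).round(2)
    print(" ang edge-normal(z) from end:",ang(b-a)+90,"from tip",ang(t1-t0)+90,"mid end",((a+b)/2).round(4),"mid tip",((t0+t1)/2).round(4),"dist",np.linalg.norm(((a+b)/2-(t0+t1)/2)[:2]).round(4), "dir", ang(((a+b)/2-(t0+t1)/2)))
go("R",175,150,((68,142),(195,80)),(188,347),((128,543),(284,470)))
go("L",300,130,((81,80),(229,80)),(210,325),((155,496),(335,494)))
E
```

```text
R end corners [0.418  0.0033 0.005 ] [0.4598 0.0232 0.005 ] w 0.0463 inner [ 0.4529 -0.0678  0.005 ] tip [ 0.454  -0.0719  0.13  ] [ 0.495  -0.0514  0.13  ] w 0.0459
 ang edge-normal(z) from end: 115.47 from tip 116.49 mid end [0.4389 0.0132 0.005 ] mid tip [ 0.4745 -0.0617  0.13  ] dist 0.0829 dir 115.42
L end corners [0.6203 0.0534 0.005 ] [0.6664 0.0531 0.005 ] w 0.0461 inner [ 0.6664 -0.0269  0.005 ] tip [ 0.6202 -0.0321  0.13  ] [ 0.6654 -0.032   0.13  ] w 0.0452
 ang edge-normal(z) from end: 89.51 from tip 90.16 mid end [0.6433 0.0533 0.005 ] mid tip [ 0.6428 -0.0321  0.13  ] dist 0.0853 dir 89.64
```

```bash
cat > kin.py <<'E'
import numpy as np, itertools
from scipy.spatial.transform import Rotation as R
D=[([-1.23390497,0.46940659,-0.04858002,1.53363537,0.02408666,1.14099248,-0.08230703],[0.24123826,0.62983732,0.23554763],[-5.71328145e-01,-3.08892160e+00,2.88365710e-03]),
([-0.702,0.237,0.306,1.67,-0.07,1.243,0.014],[0.5347,0.213,0.3282],[1.737,2.611,0.001]),
([-0.557,0.151,0.451,1.754,-0.067,1.251,-0.097],[0.5286,0.0445,0.3398],[2.228,2.211,0])]
ax="zyzyzyz"
def rots(q,s):
    M=R.identity(); out=[]
    for a,qi,si in zip(ax,q,s): M=M*R.from_euler(a,qi*si); out.append(M)
    return out
if __name__=="__main__":
    res=[]
    for s in itertools.product([1,-1],repeat=7):
        Cs=[rots(q,s)[-1].inv()*R.from_rotvec(o) for q,p,o in D]
        e=sum((Cs[0].inv()*C).magnitude() for C in Cs[1:])
        res.append((e,s,Cs[0].as_rotvec().round(3)))
    res.sort(key=lambda r:r[0])
    for r in res[:5]: print(r)
    s=res[0][1]
    A=[];b=[]
    for q,p,o in D:
        M=rots(q,s); z=lambda i: M[i].as_matrix()[:,2]
        A.append(np.stack([[0,0,1],z(1),z(3),z(6)],1)); b.append(p)
    A=np.vstack(A);b=np.hstack(b); x,r,_,_=np.linalg.lstsq(A,b,rcond=None); print(x,r, (A@x-b).round(4))
E
python3 kin.py
```

```text
(0.001798009078723955, (-1, 1, -1, 1, -1, 1, -1), array([0.   , 0.   , 1.571]))
(0.021473015092842794, (-1, -1, -1, -1, -1, -1, -1), array([0.003, 0.003, 1.571]))
(0.22317506596229467, (-1, 1, -1, 1, -1, 1, 1), array([0.   , 0.   , 1.735]))
(0.22469706290331323, (-1, -1, -1, -1, -1, -1, 1), array([0.003, 0.003, 1.735]))
(0.36955895602983296, (-1, 1, -1, 1, 1, 1, -1), array([ 0.031, -0.037,  1.55 ]))
[9.7747546  0.60861977 0.44967952 9.89484532] [0.00274776] [-0.042   0.0048 -0.001   0.0147  0.0078 -0.     -0.0119  0.0232  0.001 ]
```

```bash
cat >> h.py <<'E'
B={"L":(np.array([.6430,-.0319,.065]),np.radians(89.8),+1),"R":(np.array([.4752,-.0625,.065]),np.radians(115.8),-1)}
def start_frame(k):
    o,th,sg=B[k]; X=np.array([0,0,-1.]); Z=np.array([np.cos(th),np.sin(th),0]); return o,np.stack([X,np.cross(Z,X),Z],1),sg
def tool_in_b(sg,a,g=(.012,.036)):
    """tool pose in bracket frame: z=cos a X - sin a Z, y=-Y ; returns pos(TCP), Rot"""
    z=np.array([np.cos(a),0,-np.sin(a)]); y=np.array([0,-1.,0]); x=np.cross(y,z)
    return np.array([g[0],sg*.0205,g[1]])+.005*z, np.stack([x,y,z],1)
E
python3 - <<'E'
from bench import *
from h import *
s=get_state()
for k in "LR":
  o,F,sg=start_frame(k); t,T=tool_in_b(sg,np.radians(45)); Rt=F@T; p=o+F@t
  print(k,p.round(4),Rt.round(3).tolist())
o,F,sg=start_frame("L"); t,T=tool_in_b(sg,np.radians(45)); Rt=F@T; p=o+F@t
plan(s,p-Rt[:,2]*.10,R.from_matrix(Rt),10)
E
```

```text
L [6.226e-01 6.000e-04 4.950e-02] [[0.002, 1.0, -0.002], [0.707, -0.003, -0.707], [-0.707, 0.0, -0.707]]
R [ 0.4795 -0.0243  0.0495] [[-0.308, 0.9, 0.308], [0.637, 0.435, -0.637], [-0.707, 0.0, -0.707]]
max 2.4 0.079 end err mm [ 0.02 -0.01  0.01]
slide [[0.23, 0.94, 2.19], [0.41, 0.94, 2.17], [0.58, 0.94, 2.13], [0.74, 0.94, 2.08], [0.9, 0.94, 2.01], [1.06, 0.94, 1.94], [1.2, 0.94, 1.85], [1.35, 0.93, 1.75], [1.48, 0.94, 1.64], [1.6, 0.94, 1.51]]
dr [[0.0, -0.079, 0.0], [0.0, -0.078, 0.0], [0.0, -0.079, 0.0], [0.0, -0.078, 0.0], [0.0, -0.079, 0.0], [0.0, -0.078, 0.0], [0.0, -0.079, 0.0], [0.001, -0.078, 0.0], [0.0, -0.079, 0.0], [0.001, -0.078, 0.0]]
```

>>> arm_command --slide '[[0.2,0.94,2.2],[0.4,0.94,2.2],[0.6,0.94,2.1],[0.7,0.94,2.1],[0.9,0.94,2.0],[1.1,0.94,1.9],[1.2,0.94,1.9],[1.4,0.94,1.7],[1.5,0.94,1.6],[1.6,0.94,1.5]]' --dr '[[0,-0.079,0],[0,-0.078,0],[0,-0.079,0],[0,-0.078,0],[0,-0.079,0],[0,-0.078,0],[0,-0.079,0],[0,-0.078,0],[0,-0.079,0],[0,-0.078,0]]' --claw '[80,60,50,50,50,50,50,50,50,50]'

```text
time: 3.1
eef_pos: [0.6231, 0.0799, 0.1182]
orientation: [1.75, 1.765, -0.726]
force: [0.7, -0.2, 0.2]
opening: 0.044
```

>>> arm_command --slide '[[0,0,0],[0,0,0]]' --dr '[[0,0,0],[0,0,0]]' --claw '[50,50]'

```text
time: 3.27
eef_pos: [0.6214, 0.0799, 0.1164]
orientation: [1.748, 1.77, -0.732]
force: [1.1, -1.6, 0.6]
opening: 0.0434
```

```bash
python3 - <<'E'
from bench import *
from h import *
import pickle
s=get_state(); print(s["time"],s["joints"].round(4).tolist(),s["eef_pos"].round(4).tolist(),s["orientation"].round(4).tolist(),s["force"].round(2),s["opening"])
o,F,sg=start_frame("L"); t,T=tool_in_b(sg,np.radians(45)); Rt=F@T; p=o+F@t
print("pos err mm (tool)",(Rt.T@(p-Rt[:,2]*.10-s["eef_pos"])*1000).round(1),"rot err deg",np.degrees((R.from_rotvec(s["orientation"]).inv()*R.from_matrix(Rt)).as_rotvec()).round(2))
for n in ("wrist","side"):
    c=read_camera(n); pickle.dump(c,open(n+"3.pkl","wb")); cv2.imwrite(f"pics/{n}3.png",c["frame"][:,:,::-1])
E
```

```text
3.2667 [-0.8427, 0.7582, 0.5141, 1.6869, 0.4108, 1.1353, -0.6276] [0.6214, 0.0799, 0.1164] [1.7482, 1.7699, -0.7315] [ 1.07 -1.58  0.55] 0.043417042830131196
pos err mm (tool) [-8.8  1.5  3.4] rot err deg [0.34 0.11 0.77]
```

View pics/wrist3.png

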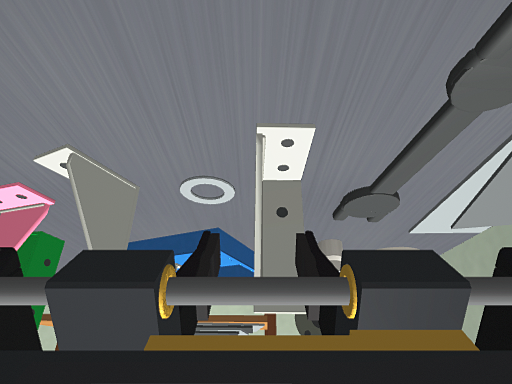

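View pics/side3.png

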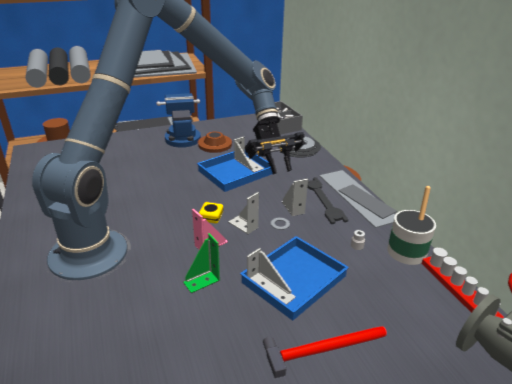

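The left-hand web is at px (258,210), centred between the fingers at px 213 and 305, and the 45° tilt is reachable. Moving in to grasp.

```bash
python3 - <<'E'
from bench import *
from h import *
s=get_state()
o,F,sg=start_frame("L"); t,T=tool_in_b(sg,np.radians(45)); Rt=F@T; p=o+F@t
plan(s,p-Rt[:,2]*.04,R.from_matrix(Rt),5); print("then z +4.0 total")
E
```

```text
max 1.31 0.002 end err mm [-0.04  0.01 -0.02]
slide [[-0.07, -0.02, 1.3], [-0.07, -0.01, 1.3], [-0.07, -0.01, 1.31], [-0.08, -0.01, 1.3], [-0.07, -0.01, 1.31]]
dr [[0.002, -0.0, 0.001], [0.002, -0.0, 0.001], [0.001, -0.001, 0.001], [0.002, -0.0, 0.001], [0.001, -0.001, 0.001]]
then z +4.0 total
```

>>> arm_command --slide '[[-0.07,-0.01,1.3],[-0.07,-0.01,1.3],[-0.07,-0.01,1.3],[-0.07,-0.01,1.3],[-0.07,-0.01,1.3],[0,0,0],[0,0,0]]' --dr '[[0.002,0,0.001],[0.002,0,0.001],[0.001,-0.001,0.001],[0.002,0,0.001],[0.001,-0.001,0.001],[0,0,0],[0,0,0]]' --claw '[50,50,50,50,50,50,50]'

```text
time: 3.95
eef_pos: [0.6217, 0.0289, 0.0752]
orientation: [1.761, 1.758, -0.736]
force: [-0.1, -0.3, 0.7]
opening: 0.0434
```

```bash
cat > st.py <<'E'
from bench import *
from h import *
s=get_state(); print("t",s["time"],s["joints"].round(3).tolist(),s["eef_pos"].round(4).tolist(),"F",s["force"].round(1),"M",s["moment"].round(2),"open",s["opening"].round(4))
E
python3 - <<'E'
exec(open("st.py").read())
o,F,sg=start_frame("L"); t,T=tool_in_b(sg,np.radians(45)); Rt=F@T; p=o+F@t
print("err to grasp mm tool",(Rt.T@(p-s["eef_pos"])*1000).round(1),"deg",np.degrees((R.from_rotvec(s["orientation"]).inv()*R.from_matrix(Rt)).as_rotvec()).round(2))
E
```

```text
Traceback (most recent call last):
AttributeError: 'float' object has no attribute 'round'
```

```bash
sed -i 's/s\["opening"\].round(4)/round(s["opening"],4)/' st.py
python3 - <<'E'
exec(open("st.py").read())
o,F,sg=start_frame("L"); t,T=tool_in_b(sg,np.radians(45)); Rt=F@T; p=o+F@t
print("err to grasp mm tool",(Rt.T@(p-s["eef_pos"])*1000).round(1),"deg",np.degrees((R.from_rotvec(s["orientation"]).inv()*R.from_matrix(Rt)).as_rotvec()).round(2))
E
```

```text
t 3.95 [-0.786, 0.8, 0.523, 1.745, 0.429, 1.019, -0.64] [0.6217, 0.0289, 0.0752] F [-0.1 -0.3  0.7] M [0.82 0.06 0.04] open 0.0434
err to grasp mm tool [-1.8  1.  38.2] deg [-0.12  0.14  0.16]
```

>>> arm_command --slide '[[-0.05,0.02,0.8],[-0.05,0.02,0.8],[-0.05,0.02,0.8],[-0.03,0.02,0.7],[0,0.02,0.7],[0,0,0],[0,0,0],[0,0,0],[0,0,0],[0,0,0]]' --dr '[[0,0,0],[0,0,0],[0,0,0],[0,0,0],[0,0,0],[0,0,0],[0,0,0],[0,0,0],[0,0,0],[0,0,0]]' --claw '[50,50,50,50,50,50,0,0,0,0]' --newtons 60

```text
time: 4.78
eef_pos: [0.6235, 0.0026, 0.0504]
orientation: [1.76, 1.76, -0.732]
force: [-0.6, 0.2, -0.6]
opening: 0.0243
```

```bash
python3 - <<'E'
exec(open("st.py").read())
o,F,sg=start_frame("L"); t,T=tool_in_b(sg,np.radians(45)); Rt=F@T; p=o+F@t
print("err to grasp mm tool",(Rt.T@(p-s["eef_pos"])*1000).round(1),"deg",np.degrees((R.from_rotvec(s["orientation"]).inv()*R.from_matrix(Rt)).as_rotvec()).round(2))
E
```

```text
t 4.7833 [-0.754, 0.831, 0.527, 1.77, 0.442, 0.947, -0.646] [0.6235, 0.0026, 0.0504] F [-0.6  0.2 -0.6] M [ 0.69  0.03 -0.02] open 0.0243
err to grasp mm tool [-0.8 -0.9  2. ] deg [0.05 0.06 0.19]
```

>>> arm_command --slide '[[0,-0.08,0.1],[0,0,0],[0,0,0],[0,0,0],[0,0,0],[0,0,0]]' --dr '[[0,0,0],[0,0,0],[0,0,0],[0,0,0],[0,0,0],[0,0,0]]' --claw '[0,0,0,0,0,0]'

```text
time: 5.28
eef_pos: [0.622, 0.0013, 0.0495]
orientation: [1.76, 1.759, -0.734]
force: [-1.8, -0.1, 1.7]
opening: 0.0048
```

```bash
python3 st.py
```

```text
t 5.2833 [-0.754, 0.831, 0.527, 1.774, 0.443, 0.945, -0.647] [0.622, 0.0013, 0.0495] F [-1.8 -0.1  1.7] M [ 0.65  0.31 -0.36] open 0.0048
```

Gripped at 4.8 mm opening, which matches the 5 mm web. Lift, then check.

>>> arm_command --slide '[[-0.7,0,-0.7],[-1.4,0,-1.4],[-2.1,0,-2.1],[-2.1,0,-2.1],[-2.1,0,-2.1],[-1.5,0,-1.5],[0,0,0],[0,0,0]]' --dr '[[0,0,0],[0,0,0],[0,0,0],[0,0,0],[0,0,0],[0,0,0],[0,0,0],[0,0,0]]' --claw '[0,0,0,0,0,0,0,0]'

```text
time: 5.95
eef_pos: [0.6229, 0.0021, 0.1894]
orientation: [1.762, 1.76, -0.729]
force: [-0.8, 0.1, -5.5]
opening: 0.0045
```

```bash
cat >> h.py <<'E'
TR={"L":(np.array([.5383,.2931,0]),np.radians(106.1))}
def tray_frame(k):
    o,th=TR[k]; X=np.array([np.cos(th),np.sin(th),0]); Z=np.array([0,0,1.]); return o,np.stack([X,np.cross(Z,X),Z],1)
E
python3 - <<'E'
exec(open("st.py").read())
import pickle
# grasp as measured at closing
o,F,sg=start_frame("L"); Q=R.from_rotvec([1.76,1.759,-.734]).as_matrix()
t=F.T@(np.array([.622,.0013,.0495])-o); T=F.T@Q; print("TCP in bracket mm",(t*1000).round(1)); 
t[1]=0.0205; np.savez("gL.npz",t=t,T=T)
ot,Ft=tray_frame("L")
ob=ot+Ft@np.array([.020-.025,.042,.11]); 
p=ob+Ft@t; Rt=R.from_matrix(Ft@T); print(p.round(4),Rt.as_matrix().round(2).tolist())
plan(s,p,Rt,20)
c=read_camera("side"); cv2.imwrite("pics/side4.png",c["frame"][:,:,::-1])
c=read_camera("wrist"); cv2.imwrite("pics/wrist4.png",c["frame"][:,:,::-1])
E
```

```text
t 5.95 [-0.784, 0.633, 0.569, 1.723, 0.468, 1.147, -0.527] [0.6229, 0.0021, 0.1894] F [-0.8  0.1 -5.5] M [ 1.69  0.11 -0.09] open 0.0045
TCP in bracket mm [15.5 21.1 33.1]
[0.4753 0.2859 0.1431] [[-0.2, 0.96, -0.2], [0.68, 0.28, 0.68], [0.71, 0.0, -0.71]]
max 1.62 0.08 end err mm [-0.04 -0.01  0.03]
slide [[1.17, -0.74, -0.84], [1.24, -0.72, -0.74], [1.31, -0.7, -0.64], [1.36, -0.68, -0.54], [1.41, -0.66, -0.43], [1.45, -0.63, -0.32], [1.48, -0.61, -0.2], [1.5, -0.59, -0.09], [1.52, -0.56, 0.03], [1.52, -0.54, 0.15]]
dr [[-0.0, 0.078, -0.016], [-0.0, 0.078, -0.016], [-0.0, 0.078, -0.016], [-0.0, 0.078, -0.016], [-0.0, 0.078, -0.016], [-0.0, 0.078, -0.016], [-0.0, 0.078, -0.016], [-0.0, 0.078, -0.016], [-0.0, 0.078, -0.016], [-0.0, 0.078, -0.016]]
slide [[1.51, -0.51, 0.27], [1.49, -0.49, 0.38], [1.47, -0.46, 0.5], [1.43, -0.44, 0.61], [1.38, -0.42, 0.72], [1.33, -0.4, 0.82], [1.27, -0.38, 0.92], [1.2, -0.36, 1.02], [1.13, -0.34, 1.11], [1.04, -0.33, 1.19]]
dr [[-0.0, 0.078, -0.016], [-0.0, 0.077, -0.016], [-0.0, 0.078, -0.016], [-0.0, 0.077, -0.016], [-0.001, 0.078, -0.016], [-0.001, 0.077, -0.016], [-0.0, 0.078, -0.015], [-0.001, 0.077, -0.016], [-0.0, 0.078, -0.015], [-0.001, 0.077, -0.016]]
```

View pics/side4.png

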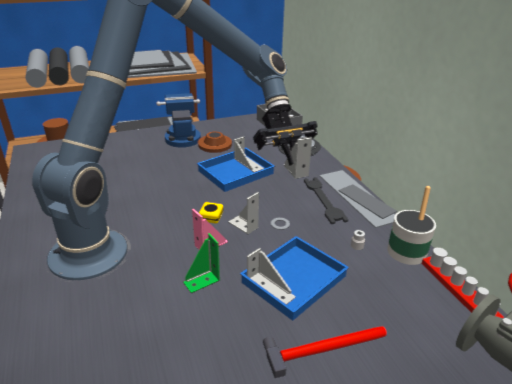

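View pics/wrist4.png

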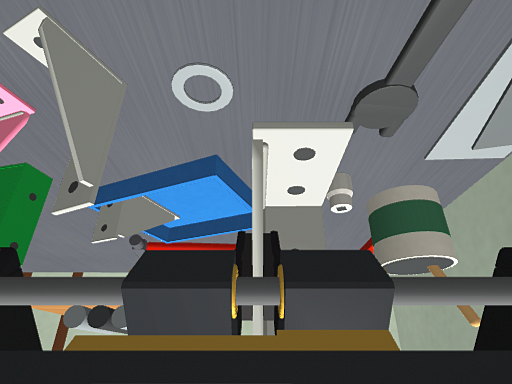

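Held firmly (5.5 N weight). Now rotating towards tray_left.

>>> arm_command --slide '[[1.2,-0.7,-0.8],[1.2,-0.7,-0.7],[1.3,-0.7,-0.6],[1.4,-0.7,-0.5],[1.4,-0.7,-0.4],[1.4,-0.6,-0.3],[1.5,-0.6,-0.2],[1.5,-0.6,-0.1],[1.5,-0.6,0],[1.5,-0.5,0.1]]' --dr '[[0,0.078,-0.016],[0,0.078,-0.016],[0,0.078,-0.016],[0,0.078,-0.016],[0,0.078,-0.016],[0,0.078,-0.016],[0,0.078,-0.016],[0,0.078,-0.016],[0,0.078,-0.016],[0,0.078,-0.016]]' --claw '[0,0,0,0,0,0,0,0,0,0]'

```text
time: 6.88
eef_pos: [0.5472, 0.1414, 0.163]
orientation: [-2.026, -2.341, 0.078]
force: [-0.4, -0.0, -6.0]
opening: 0.0047
```

```bash
cat > tgt.py <<'E'
import sys
exec(open("st.py").read())
def tgt(k,x,y,z,n,retreat=0):
    g=np.load(f"g{k}.npz"); ot,Ft=tray_frame(k)
    p=ot+Ft@np.array([x,y,z])+Ft@g["t"]; Rt=Ft@g["T"]; p=p-Rt[:,2]*retreat
    e=p-s["eef_pos"]; print("target",p.round(4),"err mm tray axes",(Ft.T@e*1000).round(1),"deg",np.degrees((R.from_rotvec(s["orientation"]).inv()*R.from_matrix(Rt)).as_rotvec()).round(2))
    print("F tray",(Ft.T@s["force"]).round(1))
    if n: plan(s,p,R.from_matrix(Rt),n)
if __name__=="__main__":
    a=sys.argv; tgt(a[1],*[float(v)/1000 for v in a[2:5]],int(a[5]),*( [float(a[6])/1000] if len(a)>6 else []))
E
python3 tgt.py L -5 42 110 10
```

```text
t 6.8833 [-0.51, 0.402, 0.246, 1.843, -0.127, 0.978, -0.061] [0.5472, 0.1414, 0.163] F [-0.4 -0.  -6. ] M [-0.13 -0.01  0.02] open 0.0047
target [0.4753 0.2859 0.1431] err mm tray axes [158.7  29.  -19.9] deg [-0.61 44.49 -9.12]
F tray [ 0.1  0.4 -6. ]
max 1.63 0.08 end err mm [0.02 0.01 0.05]
slide [[1.53, -0.49, 0.23], [1.52, -0.47, 0.35], [1.49, -0.44, 0.47], [1.46, -0.42, 0.58], [1.42, -0.4, 0.69], [1.36, -0.37, 0.8], [1.3, -0.35, 0.91], [1.23, -0.33, 1.0], [1.16, -0.32, 1.1], [1.08, -0.3, 1.18]]
dr [[-0.001, 0.078, -0.016], [-0.001, 0.078, -0.016], [-0.001, 0.078, -0.016], [-0.001, 0.077, -0.016], [-0.001, 0.078, -0.016], [-0.001, 0.077, -0.016], [-0.001, 0.078, -0.016], [-0.001, 0.077, -0.016], [-0.001, 0.078, -0.016], [-0.002, 0.077, -0.015]]
```

>>> arm_command --slide '[[1.5,-0.5,0.2],[1.5,-0.5,0.3],[1.5,-0.4,0.5],[1.5,-0.4,0.6],[1.4,-0.4,0.7],[1.4,-0.4,0.8],[1.3,-0.4,0.9],[1.2,-0.3,1.0],[1.2,-0.3,1.1],[1.1,-0.3,1.2]]' --dr '[[-0.001,0.078,-0.016],[-0.001,0.078,-0.016],[-0.001,0.078,-0.016],[-0.001,0.078,-0.016],[-0.001,0.078,-0.016],[-0.001,0.078,-0.016],[-0.001,0.078,-0.016],[-0.001,0.077,-0.016],[-0.001,0.077,-0.016],[-0.001,0.077,-0.016]]' --claw '[0,0,0,0,0,0,0,0,0,0]'

```text
time: 7.72
eef_pos: [0.4762, 0.2855, 0.143]
orientation: [-1.468, -1.96, -0.609]
force: [0.5, 0.3, -5.3]
opening: 0.0048
```

>>> arm_command --slide '[[0,0,0],[0,0,0],[0,0,0]]' --dr '[[0,0,0],[0,0,0],[0,0,0]]' --claw '[0,0,0]'

```text
time: 7.97
eef_pos: [0.4778, 0.2856, 0.1446]
orientation: [-1.471, -1.963, -0.609]
force: [1.0, 0.3, -4.3]
opening: 0.0044
```

```bash
python3 tgt.py L -5 42 110 0; python3 - <<'E'
from bench import *
from h import *
import pickle
for n in ("wrist","side","top"):
    c=read_camera(n); pickle.dump(c,open(n+"5.pkl","wb")); cv2.imwrite(f"pics/{n}5.png",c["frame"][:,:,::-1])
E
```

```text
t 7.9667 [-0.125, 0.486, -0.134, 2.0, -0.938, 0.95, 0.722] [0.4778, 0.2856, 0.1446] F [ 1.   0.3 -4.3] M [-1.59 -0.35  0.01] open 0.0044
target [0.4753 0.2859 0.1431] err mm tray axes [ 1.   2.3 -1.4] deg [0.18 0.26 0.09]
F tray [ 0.1 -1.  -4.3]
```

View pics/wrist5.png

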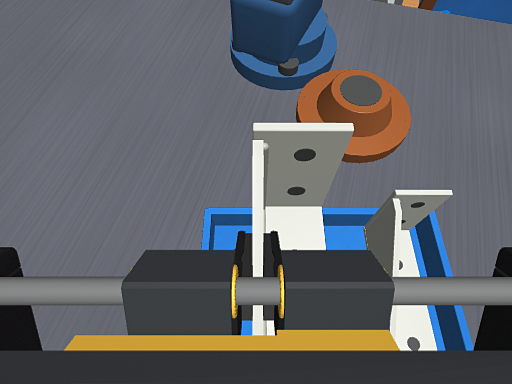

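View pics/side5.png

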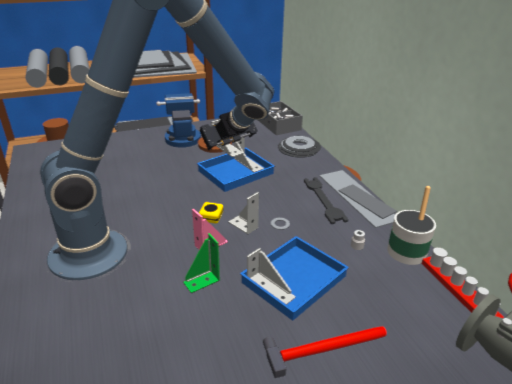

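View pics/top5.png

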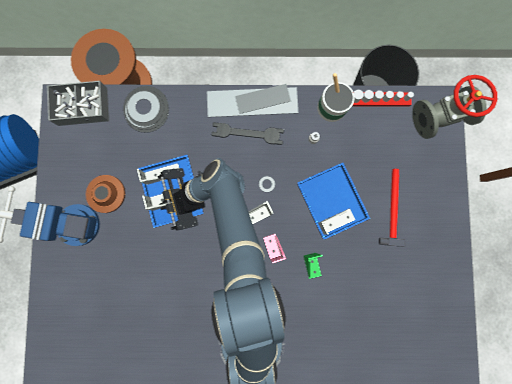

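The bracket hasn't slipped in the hand (same pixels as before) and it runs parallel to the stored one. It's over tray_left with its edge at px (252,125). Joint 5 is at -0.94, close to its limit, so I'll descend in steps and watch it.

```bash
python3 tgt.py L -5 42 50 5;
```

```text
t 8.1167 [-0.126, 0.484, -0.134, 1.999, -0.94, 0.951, 0.723] [0.4781, 0.2865, 0.146] F [ 0.1 -0.2 -4.4] M [-1.64 -0.42  0.04] open 0.0044
target [0.4753 0.2859 0.0831] err mm tray axes [  0.2   2.8 -62.8] deg [0.25 0.19 0.24]
F tray [-0.2 -0.  -4.4]
max 1.27 0.002 end err mm [0.   0.01 0.04]
slide [[-0.88, -0.07, 0.9], [-0.88, -0.06, 0.89], [-0.88, -0.06, 0.89], [-0.89, -0.06, 0.9], [-0.88, -0.06, 0.89]]
dr [[0.001, 0.001, 0.001], [0.001, 0.001, 0.001], [0.001, 0.0, 0.001], [0.001, 0.001, 0.001], [0.0, 0.0, 0.0]]
```

>>> arm_command --slide '[[-0.9,-0.06,0.9],[-0.9,-0.06,0.9],[-0.9,-0.06,0.9],[-0.9,-0.06,0.9],[-0.9,-0.06,0.9],[0,0,0]]' --dr '[[0.001,0.001,0.001],[0.001,0.001,0.001],[0.001,0,0.001],[0.001,0.001,0.001],[0,0,0],[0,0,0]]' --claw '[0,0,0,0,0,0]'

```text
time: 8.62
eef_pos: [0.4732, 0.2849, 0.0786]
orientation: [-1.469, -1.953, -0.603]
force: [-0.9, -0.2, -5.4]
opening: 0.0046
```

```bash
python3 tgt.py L -5 42 14 4;
```

```text
t 8.6167 [-0.088, 0.599, -0.182, 2.028, -0.986, 0.856, 0.836] [0.4732, 0.2849, 0.0786] F [-0.9 -0.2 -5.4] M [-1.62 -0.33  0.04] open 0.0046
target [0.4753 0.2859 0.0471] err mm tray axes [  0.3  -2.3 -31.4] deg [-0.23 -0.07 -0.29]
F tray [ 0.1  0.9 -5.4]
max 0.79 0.002 end err mm [-0.02 -0.02 -0.04]
slide [[-0.55, 0.06, 0.56], [-0.55, 0.06, 0.56], [-0.55, 0.06, 0.56], [-0.55, 0.06, 0.57]]
dr [[-0.001, -0.0, -0.001], [-0.001, -0.0, -0.001], [-0.001, -0.001, -0.002], [-0.001, -0.0, -0.001]]
```

>>> arm_command --slide '[[-0.6,0.06,0.6],[-0.6,0.06,0.6],[-0.5,0.06,0.5],[-0.5,0.06,0.5],[0,0,0],[0,0,0]]' --dr '[[-0.001,0,-0.001],[-0.001,0,-0.001],[-0.001,0,-0.001],[-0.001,0,-0.001],[0,0,0],[0,0,0]]' --claw '[0,0,0,0,0,0]'

```text
time: 9.12
eef_pos: [0.4771, 0.2864, 0.0507]
orientation: [-1.467, -1.959, -0.614]
force: [0.4, 0.3, -5.0]
opening: 0.005
```

```bash
python3 tgt.py L 5 42 10 4; python3 - <<'E'
from bench import *
from h import *
import pickle
for n in ("wrist",):
    c=read_camera(n); pickle.dump(c,open(n+"6.pkl","wb")); cv2.imwrite(f"pics/{n}6.png",c["frame"][:,:,::-1])
E
```

```text
t 9.1167 [-0.059, 0.654, -0.221, 2.026, -1.001, 0.803, 0.886] [0.4771, 0.2864, 0.0507] F [ 0.4  0.3 -5. ] M [-1.66 -0.38  0.05] open 0.005
target [0.4726 0.2955 0.0431] err mm tray axes [ 9.9  1.9 -7.5] deg [ 0.19 -0.12  0.14]
F tray [ 0.2 -0.4 -5. ]
max 0.32 0.002 end err mm [ 0.02 -0.04  0.02]
slide [[0.04, -0.05, 0.31], [0.04, -0.05, 0.31], [0.05, -0.05, 0.31], [0.04, -0.04, 0.3]]
dr [[0.001, -0.001, 0.001], [0.001, -0.0, 0.0], [0.001, -0.001, 0.001], [0.0, -0.0, 0.0]]
```

View pics/wrist6.png

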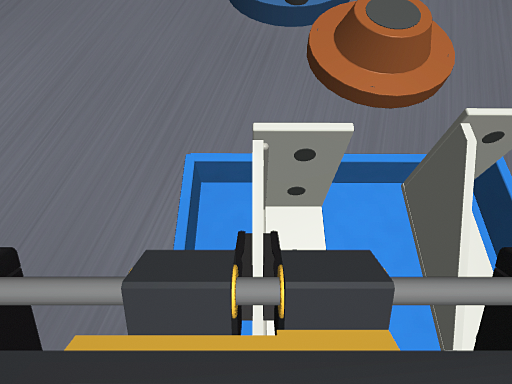

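>>> arm_command --slide '[[0.04,-0.05,0.3],[0.04,-0.05,0.3],[0.05,-0.05,0.3],[0.04,-0.04,0.3],[0,0,0],[0,0,0]]' --dr '[[0.001,0,0],[0.001,0,0],[0.001,0,0],[0,0,0],[0,0,0],[0,0,0]]' --claw '[0,0,0,0,0,0]'

```text
time: 9.67
eef_pos: [0.4724, 0.2955, 0.0436]
orientation: [-1.464, -1.96, -0.611]
force: [-0.1, 0.5, -5.4]
opening: 0.0047
```

```bash
python3 tgt.py L 5 42 4 4
```

```text
t 9.6667 [-0.056, 0.668, -0.248, 2.031, -1.006, 0.775, 0.886] [0.4724, 0.2955, 0.0436] F [-0.1  0.5 -5.4] M [-1.67 -0.33  0.02] open 0.0047
target [0.4726 0.2955 0.0371] err mm tray axes [-0.1 -0.2 -6.5] deg [ 0.   -0.11  0.19]
F tray [ 0.5 -0.  -5.4]
max 0.17 0.001 end err mm [-0.03 -0.02 -0.04]
slide [[-0.12, 0.0, 0.11], [-0.12, 0.0, 0.11], [-0.11, 0.01, 0.11], [-0.12, 0.0, 0.12]]
dr [[0.0, -0.0, 0.001], [0.0, -0.001, 0.001], [0.0, -0.0, 0.001], [0.0, -0.001, 0.0]]
```

>>> arm_command --slide '[[-0.1,0,0.1],[-0.1,0,0.1],[-0.1,0,0.1],[-0.08,0,0.08],[0,0,0],[0,0,0]]' --dr '[[0,0,0],[0,0,0],[0,0,0],[0,0,0],[0,0,0],[0,0,0]]' --claw '[0,0,0,0,0,0]'

```text
time: 10.17
eef_pos: [0.4727, 0.2953, 0.0382]
orientation: [-1.465, -1.96, -0.611]
force: [-0.5, -0.2, -5.1]
opening: 0.0044
```

```bash
python3 tgt.py L 18 42 5 6
```

```text
t 10.1667 [-0.051, 0.679, -0.255, 2.031, -1.007, 0.765, 0.894] [0.4727, 0.2953, 0.0382] F [-0.5 -0.2 -5.1] M [-1.66 -0.31  0.04] open 0.0044
target [0.469  0.308  0.0381] err mm tray axes [13.2  0.  -0. ] deg [ 0.03 -0.1   0.17]
F tray [-0.1  0.6 -5.1]
max 0.23 0.001 end err mm [-0.    0.   -0.03]
slide [[0.16, 0.0, 0.16], [0.15, 0.0, 0.16], [0.16, 0.0, 0.15], [0.15, 0.0, 0.16], [0.16, 0.0, 0.15], [0.15, 0.0, 0.16]]
dr [[0.0, -0.0, 0.0], [0.0, -0.0, 0.001], [0.0, -0.0, 0.0], [0.0, -0.001, 0.001], [0.0, -0.0, 0.0], [0.0, -0.001, 0.001]]
```

>>> arm_command --slide '[[0.16,0,0.16],[0.16,0,0.16],[0.16,0,0.16],[0.16,0,0.16],[0.15,0,0.15],[0.14,0,0.14],[0,0,0],[0,0,0]]' --dr '[[0,0,0],[0,0,0],[0,0,0],[0,0,0],[0,0,0],[0,0,0],[0,0,0],[0,0,0]]' --claw '[0,0,0,0,0,0,0,0]'

```text
time: 10.83
eef_pos: [0.4689, 0.3081, 0.0383]
orientation: [-1.464, -1.96, -0.611]
force: [0.5, -0.2, -5.1]
opening: 0.0043
```

```bash
python3 tgt.py L 20 42 4 3; python3 - <<'E'
from bench import *
from h import *
import pickle
for n in ("wrist",):
    c=read_camera(n); pickle.dump(c,open(n+"7.pkl","wb")); cv2.imwrite(f"pics/{n}7.png",cv2.resize(c["frame"][90:290,180:,::-1],None,fx=2.4,fy=2.4,interpolation=cv2.INTER_CUBIC))
E
```

```text
t 10.8333 [-0.054, 0.681, -0.283, 2.033, -1.01, 0.74, 0.879] [0.4689, 0.3081, 0.0383] F [ 0.5 -0.2 -5.1] M [-1.73 -0.33 -0.04] open 0.0043
target [0.4684 0.3099 0.0371] err mm tray axes [ 1.9 -0.  -1.2] deg [ 0.02 -0.1   0.19]
F tray [-0.3 -0.4 -5.1]
max 0.07 0.001 end err mm [-0.03 -0.05  0.02]
slide [[0.02, 0.0, 0.07], [0.02, 0.0, 0.07], [0.01, 0.0, 0.07]]
dr [[0.0, -0.001, 0.001], [0.0, -0.0, 0.001], [0.0, -0.001, 0.001]]
```

View pics/wrist7.png

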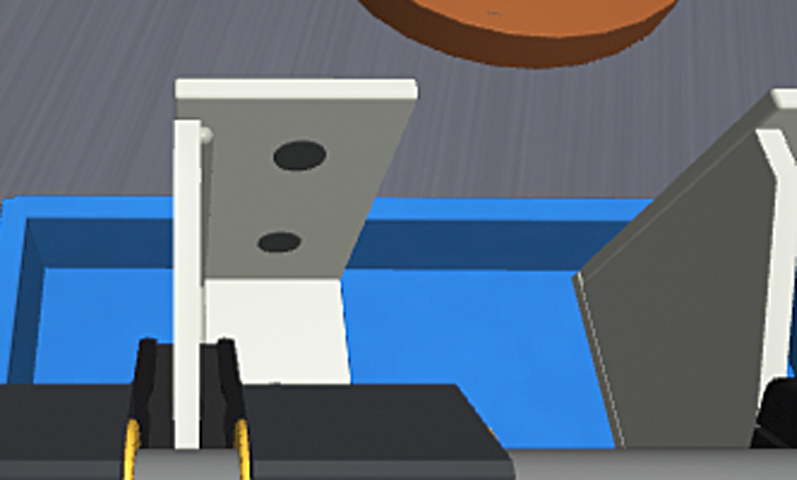

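>>> arm_command --slide '[[-0.04,0,0.04],[-0.04,0,0.04],[0.07,0,0.07],[0.07,0,0.07],[0,0,0],[0,0,0]]' --dr '[[0,0,0],[0,0,0],[0,0,0],[0,0,0],[0,0,0],[0,0,0]]' --claw '[0,0,0,0,0,0]'

```text
time: 11.38
eef_pos: [0.4683, 0.31, 0.0371]
orientation: [-1.464, -1.96, -0.611]
force: [0.1, 0.2, -5.5]
opening: 0.0046
```

```bash
python3 tgt.py L 20 42 4 0
```

```text
t 11.3833 [-0.053, 0.684, -0.289, 2.033, -1.011, 0.734, 0.878] [0.4683, 0.31, 0.0371] F [ 0.1  0.2 -5.5] M [-1.67 -0.35 -0.02] open 0.0046
target [0.4684 0.3099 0.0371] err mm tray axes [-0.1 -0.1 -0. ] deg [ 0.02 -0.1   0.19]
F tray [ 0.1 -0.1 -5.5]
```

>>> arm_command --slide '[[-0.05,0,0.05],[-0.05,0,0.05],[0,0,0],[0,0,0]]' --dr '[[0,0,0],[0,0,0],[0,0,0],[0,0,0]]' --claw '[0,0,0,0]'

```text
time: 11.72
eef_pos: [0.4684, 0.3098, 0.0356]
orientation: [-1.465, -1.96, -0.611]
force: [0.2, 0.2, -5.3]
opening: 0.0047
```

```bash
python3 tgt.py L 20 42 4 0
```

```text
t 11.7167 [-0.051, 0.687, -0.291, 2.033, -1.011, 0.732, 0.88] [0.4684, 0.3098, 0.0356] F [ 0.2  0.2 -5.3] M [-1.67 -0.35  0.08] open 0.0047
target [0.4684 0.3099 0.0371] err mm tray axes [ 0.1 -0.   1.5] deg [ 0.03 -0.1   0.17]
F tray [ 0.2 -0.3 -5.3]
```

>>> arm_command --slide '[[-0.05,0,0.05],[-0.05,0,0.05],[0,0,0],[0,0,0]]' --dr '[[0,0,0],[0,0,0],[0,0,0],[0,0,0]]' --claw '[0,0,0,0]'

```text
time: 12.05
eef_pos: [0.4685, 0.3099, 0.0354]
orientation: [-1.463, -1.959, -0.613]
force: [-1.3, -4.9, 5.5]
opening: 0.0048
```

```bash
python3 tgt.py L 20 42 4 0
```

```text
t 12.05 [-0.049, 0.689, -0.293, 2.033, -1.012, 0.732, 0.882] [0.4685, 0.3099, 0.0354] F [-1.3 -4.9  5.5] M [-1.    0.34  0.45] open 0.0048
target [0.4684 0.3099 0.0371] err mm tray axes [0.  0.1 1.7] deg [ 0.03 -0.19  0.21]
F tray [-4.4  2.6  5.5]
```

Floor contact. Now creep to the end wall.

>>> arm_command --slide '[[0.08,0,0.05],[0.07,0,0.05],[0,0,0],[0,0,0]]' --dr '[[0,0,0],[0,0,0],[0,0,0],[0,0,0]]' --claw '[0,0,0,0]'

```text
time: 12.38
eef_pos: [0.4686, 0.3107, 0.0354]
orientation: [-1.466, -1.96, -0.613]
force: [-1.3, -6.4, 5.7]
opening: 0.0045
```

```bash
python3 tgt.py L 20 42 4 0
```

```text
t 12.3833 [-0.05, 0.688, -0.295, 2.033, -1.012, 0.728, 0.88] [0.4686, 0.3107, 0.0354] F [-1.3 -6.4  5.7] M [-1.26  0.32  0.39] open 0.0045
target [0.4684 0.3099 0.0371] err mm tray axes [-0.7  0.4  1.7] deg [ 0.1  -0.1   0.16]
F tray [-5.8  3.   5.7]
```

>>> arm_command --slide '[[0.07,0,0.07],[0.07,0,0.07],[0,0,0],[0,0,0]]' --dr '[[0,0,0],[0,0,0],[0,0,0],[0,0,0]]' --claw '[0,0,0,0]'

```text
time: 12.72
eef_pos: [0.4686, 0.3109, 0.0354]
orientation: [-1.467, -1.96, -0.612]
force: [-1.0, -13.0, 10.0]
opening: 0.0046
```

```bash
python3 tgt.py L 20 42 4 0;python3 - <<'E'
from bench import *
from h import *
import pickle
for n in ("wrist",):
    c=read_camera(n); pickle.dump(c,open(n+"8.pkl","wb")); cv2.imwrite(f"pics/{n}8.png",cv2.resize(c["frame"][90:290,180:,::-1],None,fx=2.4,fy=2.4,interpolation=cv2.INTER_CUBIC))
E
```

```text
t 12.7167 [-0.049, 0.688, -0.297, 2.033, -1.011, 0.725, 0.877] [0.4686, 0.3109, 0.0354] F [ -1. -13.  10.] M [-1.47  0.57  0.77] open 0.0046
target [0.4684 0.3099 0.0371] err mm tray axes [-1.   0.5  1.8] deg [ 0.15 -0.03  0.12]
F tray [-12.2   4.6  10. ]
```

View pics/wrist8.png

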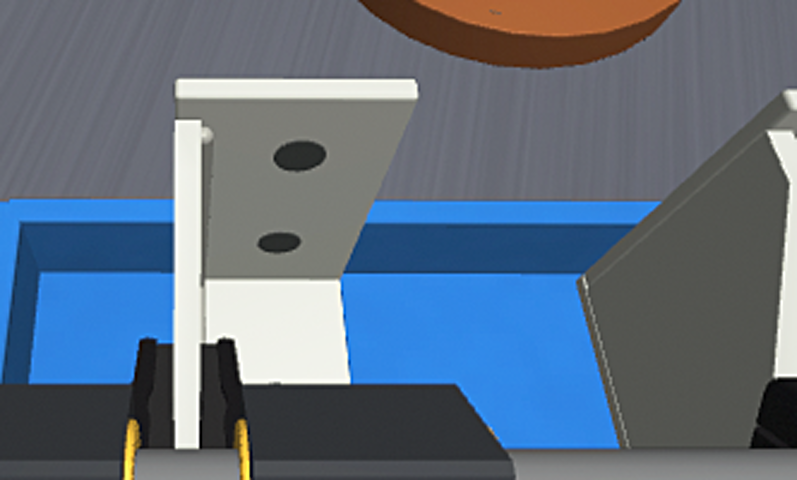

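The contact force is rising with no motion, so the back plate is on the wall, and its foot lines up with the stored bracket's. Relieve the preload and release.

>>> arm_command --slide '[[-0.05,0,-0.1],[0,0,0],[0,0,0],[0,0,0],[0,0,0],[0,0,0]]' --dr '[[0,0,0],[0,0,0],[0,0,0],[0,0,0],[0,0,0],[0,0,0]]' --claw '[0,10,20,30,30,30]'

```text
time: 13.27
eef_pos: [0.4675, 0.3131, 0.0352]
orientation: [-1.463, -1.96, -0.612]
force: [0.2, -1.0, 0.1]
opening: 0.0238
```

```bash
python3 tgt.py L 20 42 4 0
```

```text
t 13.2667 [-0.05, 0.689, -0.3, 2.033, -1.011, 0.725, 0.877] [0.4675, 0.3131, 0.0352] F [ 0.2 -1.   0.1] M [-0.84 -0.2   0.06] open 0.0238
target [0.4684 0.3099 0.0371] err mm tray axes [-3.3  0.   1.9] deg [ 0.01 -0.14  0.22]
F tray [-1.   0.   0.1]
```

>>> arm_command --slide '[[0,0,-0.8],[0,0,-1.2],[0,0,-1.6],[0,0,-2.0],[0,0,-2.4],[-0.5,0,-2.4],[-0.5,0,-2.4],[0,0,0]]' --dr '[[0,0,0],[0,0,0],[0,0,0],[0,0,0],[0,0,0],[0,0,0],[0,0,0],[0,0,0]]' --claw '[30,30,30,30,30,30,30,30]'

```text
time: 13.93
eef_pos: [0.4991, 0.2136, 0.1209]
orientation: [-1.475, -1.962, -0.618]
force: [0.4, -0.5, 0.9]
opening: 0.0263
```

```bash
python3 st.py; python3 - <<'E'
from bench import *
from h import *
import pickle
for n in ("wrist","top"):
    c=read_camera(n); pickle.dump(c,open(n+"9.pkl","wb")); cv2.imwrite(f"pics/{n}9.png",c["frame"][:,:,::-1])
E
```

```text
t 13.9333 [0.056, 0.543, -0.193, 1.977, -0.849, 0.973, 0.784] [0.4991, 0.2136, 0.1209] F [ 0.4 -0.5  0.9] M [-0.8  -0.24 -0.07] open 0.0263
```

View pics/wrist9.png

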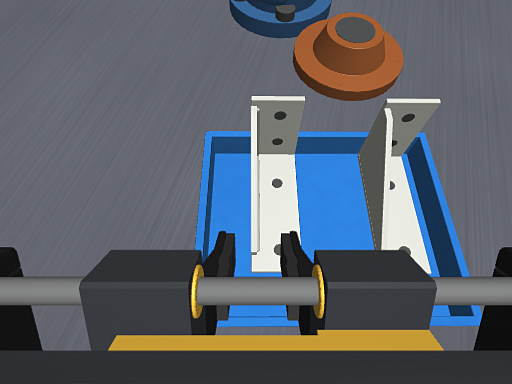

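View pics/top9.png

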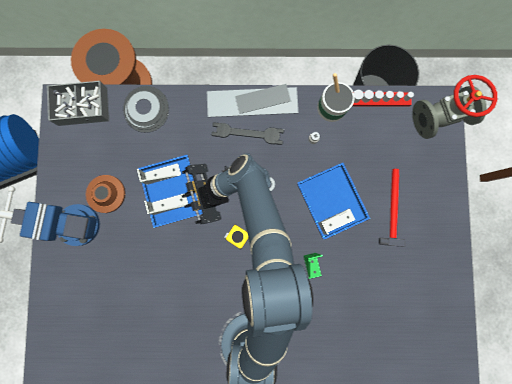

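tray_left now holds both brackets side by side, parallel and flat: ours is at px (275,185) and the stored one at (395,190). Next, a look at tray_right for measuring.

```bash
python3 - <<'E'
from bench import *
from h import *
s=get_state()
az=np.radians(-35); y=np.array([np.cos(az),np.sin(az),0]); z=np.array([0,0,-1.]); Rt=np.stack([np.cross(y,z),y,z],1)
p=np.array([.48,-.35,.34]); 
# two legs
q=R.from_rotvec(s["orientation"]); rel=(q.inv()*R.from_matrix(Rt)).as_rotvec(); print("rel",rel.round(3))
mid=np.array([.52,.10,.32]); Rm=q*R.from_rotvec(rel*.3)
plan(s,mid,Rm,8)
s2={"eef_pos":mid,"orientation":Rm.as_rotvec()}
plan(s2,p,R.from_matrix(Rt),16)
E
```

```text
rel [-0.344 -0.733  0.849]
max 2.93 0.044 end err mm [0.04 0.   0.01]
slide [[0.71, -0.1, -2.83], [0.63, -0.09, -2.85], [0.55, -0.07, -2.87], [0.47, -0.05, -2.88], [0.39, -0.03, -2.9], [0.31, 0.0, -2.9], [0.23, 0.03, -2.91], [0.15, 0.07, -2.92]]
dr [[-0.013, -0.027, 0.032], [-0.013, -0.028, 0.032], [-0.013, -0.027, 0.032], [-0.013, -0.028, 0.032], [-0.013, -0.027, 0.032], [-0.013, -0.028, 0.032], [-0.013, -0.027, 0.031], [-0.012, -0.028, 0.032]]
max 2.84 0.052 end err mm [ 0.03 -0.03  0.  ]
slide [[-2.33, -0.31, -1.56], [-2.39, -0.2, -1.49], [-2.44, -0.09, -1.42], [-2.49, 0.02, -1.34], [-2.53, 0.13, -1.26], [-2.56, 0.24, -1.17], [-2.59, 0.36, -1.09], [-2.6, 0.47, -1.0], [-2.61, 0.58, -0.91], [-2.62, 0.69, -0.81]]
dr [[-0.015, -0.032, 0.037], [-0.015, -0.032, 0.037], [-0.015, -0.032, 0.037], [-0.015, -0.032, 0.037], [-0.015, -0.032, 0.037], [-0.015, -0.032, 0.037], [-0.015, -0.032, 0.037], [-0.015, -0.032, 0.037], [-0.015, -0.032, 0.037], [-0.015, -0.032, 0.037]]
slide [[-2.62, 0.8, -0.72], [-2.6, 0.9, -0.62], [-2.59, 1.01, -0.52], [-2.56, 1.11, -0.43], [-2.53, 1.21, -0.32], [-2.5, 1.32, -0.23]]
dr [[-0.015, -0.032, 0.037], [-0.015, -0.032, 0.037], [-0.015, -0.032, 0.038], [-0.015, -0.032, 0.037], [-0.015, -0.032, 0.038], [-0.016, -0.033, 0.037]]
```

>>> arm_command --slide '[[0.7,-0.1,-2.8],[0.6,-0.1,-2.85],[0.55,-0.1,-2.9],[0.5,0,-2.9],[0.4,0,-2.9],[0.3,0,-2.9],[0.2,0,-2.9],[0.15,0.1,-2.9]]' --dr '[[-0.013,-0.027,0.032],[-0.013,-0.028,0.032],[-0.013,-0.027,0.032],[-0.013,-0.028,0.032],[-0.013,-0.027,0.032],[-0.013,-0.028,0.032],[-0.013,-0.027,0.031],[-0.012,-0.028,0.032]]' --claw '[50,50,50,50,50,50,50,50]'

```text
time: 14.7
eef_pos: [0.5189, 0.1013, 0.3193]
orientation: [-1.879, -1.88, -0.455]
force: [0.3, -0.3, 1.0]
opening: 0.0434
```

>>> arm_command --slide '[[-2.3,-0.3,-1.6],[-2.4,-0.2,-1.5],[-2.4,-0.1,-1.4],[-2.5,0,-1.3],[-2.5,0.1,-1.3],[-2.6,0.2,-1.2],[-2.6,0.4,-1.1],[-2.6,0.5,-1.0],[-2.6,0.6,-0.9],[-2.6,0.7,-0.8]]' --dr '[[-0.015,-0.032,0.037],[-0.015,-0.032,0.037],[-0.015,-0.032,0.037],[-0.015,-0.032,0.037],[-0.015,-0.032,0.037],[-0.015,-0.032,0.037],[-0.015,-0.032,0.037],[-0.015,-0.032,0.037],[-0.015,-0.032,0.037],[-0.015,-0.032,0.037]]' --claw '[50,50,50,50,50,50,50,50,50,50]'

```text
time: 15.53
eef_pos: [0.4955, -0.1801, 0.3312]
orientation: [-2.457, -1.658, -0.185]
force: [0.9, 0.4, 0.5]
opening: 0.0431
```

>>> arm_command --slide '[[-2.6,0.8,-0.7],[-2.6,0.9,-0.6],[-2.6,1.0,-0.5],[-2.6,1.1,-0.4],[-2.5,1.2,-0.3],[-2.5,1.3,-0.2],[0,0,0],[0,0,0]]' --dr '[[-0.015,-0.032,0.037],[-0.015,-0.032,0.037],[-0.015,-0.032,0.037],[-0.015,-0.032,0.037],[-0.015,-0.032,0.037],[-0.015,-0.032,0.037],[0,0,0],[0,0,0]]' --claw '[50,50,50,50,50,50,50,50]'

```text
time: 16.2
eef_pos: [0.4808, -0.3494, 0.3373]
orientation: [-2.782, -1.453, 0.004]
force: [0.6, 0.4, 0.1]
opening: 0.0436
```

```bash
python3 st.py; python3 - <<'E'
from bench import *
from h import *
import pickle
for n in ("wrist",):
    c=read_camera(n); pickle.dump(c,open(n+"10.pkl","wb")); cv2.imwrite(f"pics/{n}10.png",c["frame"][:,:,::-1])
E
```

```text
t 16.2 [0.297, 0.271, 0.332, 1.609, -0.09, 1.281, 0.036] [0.4808, -0.3494, 0.3373] F [0.6 0.4 0.1] M [-0.07  0.09  0.02] open 0.0436
```

View pics/wrist10.png

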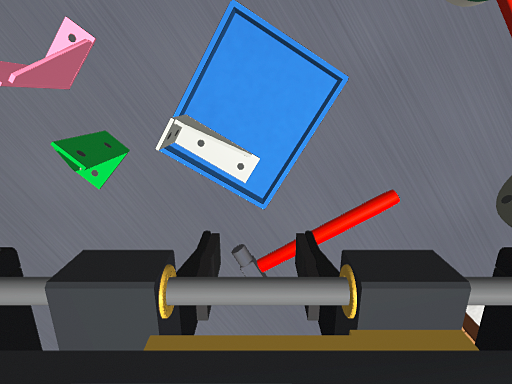

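tray_right is fully in view, with corners ~(234,3), (348,77) and (265,207). The stored bracket's back plate is at the left corner (160,140).

```bash
python3 - <<'E'
from bench import *
from h import *
import pickle
c=pickle.load(open("wrist10.pkl","rb")); tray(c,(140,0,360,220))
# floor-level check: corners of stored arm tip etc
for u,v in ((260,158),(246,183)): print(onz(c,u,v,.009).round(4))
E
python3 - <<'E'
import cv2
a=cv2.imread("pics/wrist10.png"); cv2.imwrite("pics/w10c.png",cv2.resize(a[0:220,140:360],None,fx=2.7,fy=2.7,interpolation=cv2.INTER_CUBIC))
E
```

```text
corners [[0.3652999997138977, -0.25600001215934753], [0.4408000111579895, -0.42239999771118164], [0.6442000269889832, -0.33090001344680786], [0.5687999725341797, -0.16369999945163727]] ctr [ 0.5048 -0.2933]
 side 0.1826 ang -65.59 79
 side 0.2231 ang 24.2 99
 side 0.1834 ang 114.3 79
 side 0.2234 ang -155.6 103
[ 0.4789 -0.3573  0.009 ]
[ 0.4378 -0.3776  0.009 ]
```

View pics/w10c.png

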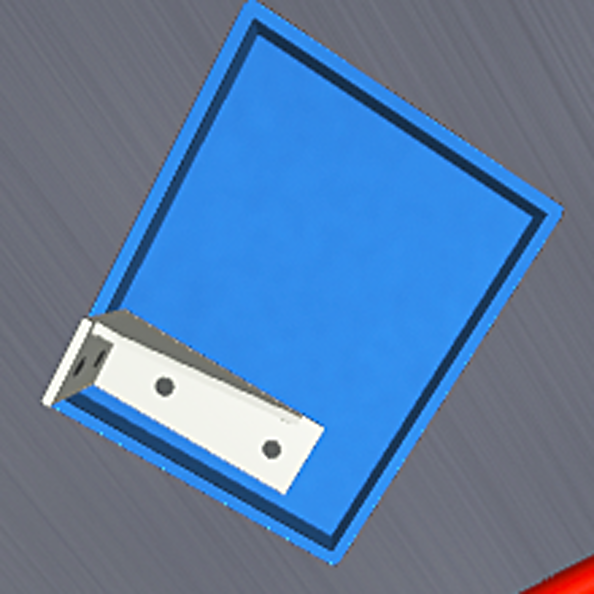

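```bash
cat > kin2.py <<'E'
from kin import *
from scipy.optimize import least_squares
S=(-1,1,-1,1,-1,1,-1); C=R.from_rotvec([0,0,np.pi/2])
D2=[([-0.8427,0.7582,0.5141,1.6869,0.4108,1.1353,-0.6276],[0.6214,0.0799,0.1164]),
([-0.784,0.633,0.569,1.723,0.468,1.147,-0.527],[0.6229,0.0021,0.1894]),
([-0.754,0.831,0.527,1.774,0.443,0.945,-0.647],[0.622,0.0013,0.0495]),
([-0.125,0.486,-0.134,2.0,-0.938,0.95,0.722],[0.4778,0.2856,0.1446]),
([-0.05,0.689,-0.3,2.033,-1.011,0.725,0.877],[0.4675,0.3131,0.0352]),
([0.056,0.543,-0.193,1.977,-0.849,0.973,0.784],[0.4991,0.2136,0.1209]),
([0.297,0.271,0.332,1.609,-0.09,1.281,0.036],[0.4808,-0.3494,0.3373])]+[(q,p) for q,p,o in D]
def cols(q):
    M=[m.as_matrix() for m in rots(q,S)]
    return np.stack([[0,0,1],M[1][:,2],M[3][:,2],M[6][:,2],M[0][:,0],M[1][:,0],M[3][:,0],M[5][:,0]],1)
A=np.vstack([cols(q) for q,p in D2]); b=np.hstack([p for q,p in D2])
x,r,rk,_=np.linalg.lstsq(A,b,rcond=1e-6)
def fk(q): return cols(q)@x, rots(q,S)[-1]*C
lo=np.array([-2.59,-.33,-1.39,.1,-1.04,.21,-2.66]);hi=np.array([2.59,1.99,1.29,2.45,4.18,1.99,2.66])
def ik(p,Rt,q0,n=20,seed=0):
    """all-branch ik; returns solutions with margin"""
    rng=np.random.default_rng(seed); best=[]
    def f(q):
        P,Q=fk(q); return np.r_[(P-p)*10,(Q.inv()*Rt).as_rotvec()*3,(q-q0)*.003]
    for i in range(n):
        st=q0 if i==0 else np.clip(q0+rng.normal(0,.6,7),lo+.02,hi-.02)
        s=least_squares(f,np.clip(st,lo+.03,hi-.03),bounds=(lo+.02,hi-.02))
        P,Q=fk(s.x); e=np.linalg.norm(P-p)*1000; a=np.degrees((Q.inv()*Rt).magnitude())
        if e<3 and a<1: best.append((np.abs(s.x-q0).max(),s.x,e,a))
    best.sort(key=lambda t:t[0]); return best
if __name__=="__main__":
    print(x.round(4),rk,(A@x-b).reshape(-1,3).round(4).tolist())
E
python3 kin2.py
```

```text
[ 0.2661  0.5448  0.3907  0.3484 -0.0364 -0.0506  0.0053 -0.165 ] 8 [[-0.0049, -0.0018, -0.0039], [-0.002, -0.0053, -0.0036], [-0.0012, 0.0192, 0.0042], [-0.0084, 0.0069, -0.0087], [-0.0014, -0.0094, -0.0011], [-0.0051, 0.0201, -0.0079], [0.0053, 0.009, -0.0], [-0.0423, 0.0223, 0.0223], [-0.0052, 0.0112, 0.0018], [0.0005, -0.0004, -0.0031]]
```

```bash
sed -i 's/M\[5\]\[:,0\]\],1)/M[5][:,0],M[1][:,1],M[3][:,1],M[5][:,1]],1)/' kin2.py; python3 kin2.py
```

```text
[ 2.379e-01  5.543e-01  4.672e-01  3.008e-01 -6.000e-04  4.000e-04
 -2.000e-04  2.000e-04 -2.640e-02 -1.550e-02 -3.000e-04] 11 [[-0.0, -0.0001, -0.0001], [0.0, -0.0001, 0.0001], [0.0, 0.0001, -0.0001], [-0.0001, -0.0001, -0.0004], [-0.0001, 0.0001, 0.0001], [0.0003, -0.0001, 0.0003], [0.0002, 0.0001, -0.0], [-0.0, 0.0, 0.0001], [0.0, -0.0003, -0.0001], [-0.0002, 0.0002, 0.0001]]
```

The kinematics fit to 0.3 mm. Checking the right-hand route for joint margins before moving:

```bash
cat >> h.py <<'E'
TR["R"]=(np.array([.5048,-.2933,0]),np.radians(114.3))
E
cat > sim.py <<'E'
from kin2 import *
from h import *
from scipy.spatial.transform import Slerp
def jac(q):
    P,Q=fk(q); J=np.zeros((6,7))
    for i in range(7):
        d=q.copy(); d[i]+=1e-5; p2,q2=fk(d); J[:3,i]=(p2-P)/1e-5; J[3:,i]=(q2*Q.inv()).as_rotvec()/1e-5
    return J
def track(q,way,n=40):
    mn=[]
    for p,Rt in way:
        P,Q=fk(q); Q0=Q;P0=P; rel=(Q0.inv()*Rt).as_rotvec()
        for k in range(1,n+1):
            tp=P0+(p-P0)*k/n; tr=Q0*R.from_rotvec(rel*k/n)
            for _ in range(2):
                P,Q=fk(q); e=np.r_[tp-P,(tr*Q.inv()).as_rotvec()]; J=jac(q)
                q=q+J.T@np.linalg.solve(J@J.T+1e-6*np.eye(6),e)
        P,Q=fk(q); mar=np.minimum(q-lo,hi-q)
        mn.append((q.round(2).tolist(),"minmargin j%d %.2f"%(mar.argmin()+1,mar.min())))
    return q,mn
def poses(k,a,flip,y):
    o,F,sg=start_frame(k); t,T=tool_in_b(sg,a)
    if flip: T=T@np.diag([-1.,-1,1])
    g=(o+F@t,R.from_matrix(F@T)); ot,Ft=tray_frame(k)
    pl=lambda x,z:(ot+Ft@(np.array([x,y,z])+t),R.from_matrix(Ft@T))
    pre=(g[0]-.1*g[1].as_matrix()[:,2],g[1]); lift=(g[0]+[0,0,.16],g[1])
    return [pre,g,lift,pl(-.01,.12),pl(.0,.02),pl(.02,.004)]
if __name__=="__main__":
    q=np.array([0.297,0.271,0.332,1.609,-0.09,1.281,0.036])
    for a in (35,40,45,50,57):
        for fl in (0,1):
            W=poses("R",np.radians(a),fl,-.042); qq,m=track(q.copy(),W)
            print(a,fl); [print("   ",r) for r in m]
E
python3 sim.py
```

```text
35 0
    ([-0.5, 0.3, -0.06, 2.26, 0.87, 0.87, -0.78], 'minmargin j4 0.19')
    ([-0.44, 0.48, 0.03, 2.3, 1.11, 0.68, -0.96], 'minmargin j4 0.15')
    ([-0.39, 0.17, -0.03, 2.19, 0.8, 0.94, -0.5], 'minmargin j4 0.26')
    ([0.61, 0.89, -0.05, 1.27, -0.45, 1.82, 1.07], 'minmargin j6 0.17')
    ([0.6, 1.0, -0.05, 1.31, -0.43, 1.69, 1.13], 'minmargin j6 0.30')
    ([0.59, 0.99, -0.05, 1.36, -0.44, 1.64, 1.14], 'minmargin j6 0.35')
35 1
    ([-0.59, 0.3, 0.04, 2.27, 0.84, 0.85, -3.9], 'minmargin j7 -1.24')
    ([-0.53, 0.48, 0.14, 2.3, 1.08, 0.63, -4.07], 'minmargin j7 -1.41')
    ([-0.48, 0.16, 0.08, 2.19, 0.78, 0.93, -3.63], 'minmargin j7 -0.97')
    ([0.56, 0.89, 0.04, 1.27, -0.49, 1.84, -2.03], 'minmargin j6 0.15')
    ([0.56, 1.0, 0.04, 1.31, -0.48, 1.7, -1.97], 'minmargin j6 0.29')
    ([0.55, 0.99, 0.03, 1.37, -0.49, 1.65, -1.96], 'minmargin j6 0.34')
40 0
    ([-0.55, 0.34, -0.07, 2.27, 0.94, 0.94, -0.91], 'minmargin j4 0.18')
    ([-0.48, 0.51, 0.02, 2.31, 1.19, 0.75, -1.08], 'minmargin j4 0.14')
    ([-0.44, 0.19, -0.03, 2.21, 0.89, 0.98, -0.62], 'minmargin j4 0.24')
    ([0.6,
[... 2576 characters left out ...]
 2.26, 1.12, 1.17, -0.95], 'minmargin j4 0.19')
    ([0.56, 0.71, -0.05, 1.44, -0.3, 1.48, 1.04], 'minmargin j6 0.51')
    ([0.55, 0.81, -0.06, 1.51, -0.3, 1.31, 1.08], 'minmargin j6 0.68')
    ([0.54, 0.8, -0.07, 1.56, -0.31, 1.26, 1.08], 'minmargin j6 0.73')
57 1
    ([-0.58, 0.56, -0.26, 2.27, 1.12, 1.25, -4.43], 'minmargin j7 -1.77')
    ([-0.46, 0.67, -0.16, 2.3, 1.35, 1.13, -4.53], 'minmargin j7 -1.87')
    ([-0.43, 0.31, -0.2, 2.25, 1.15, 1.23, -4.11], 'minmargin j7 -1.45')
    ([0.66, 0.72, -0.23, 1.43, -0.21, 1.46, -2.19], 'minmargin j7 0.47')
    ([0.66, 0.82, -0.22, 1.5, -0.2, 1.3, -2.15], 'minmargin j7 0.51')
    ([0.65, 0.82, -0.23, 1.56, -0.2, 1.24, -2.16], 'minmargin j7 0.50')
```

```bash
python3 - <<'E'
from bench import *
from h import *
s=get_state()
o,F,sg=start_frame("R"); t,T=tool_in_b(sg,np.radians(45)); Rt=F@T; p=o+F@t
plan(s,p-Rt[:,2]*.15+[0,0,.08],R.from_matrix(Rt),16)
E
```

```text
max 2.72 0.082 end err mm [-0.02  0.04 -0.  ]
slide [[1.98, -1.74, 0.64], [2.11, -1.62, 0.51], [2.23, -1.5, 0.37], [2.33, -1.37, 0.23], [2.42, -1.22, 0.09], [2.49, -1.07, -0.04], [2.55, -0.91, -0.18], [2.59, -0.75, -0.32], [2.62, -0.57, -0.45], [2.62, -0.4, -0.58]]
dr [[-0.026, -0.044, -0.062], [-0.026, -0.045, -0.062], [-0.026, -0.044, -0.062], [-0.026, -0.045, -0.062], [-0.026, -0.044, -0.062], [-0.026, -0.045, -0.063], [-0.026, -0.044, -0.062], [-0.026, -0.045, -0.063], [-0.026, -0.045, -0.062], [-0.026, -0.044, -0.063]]
slide [[2.61, -0.21, -0.71], [2.59, -0.03, -0.83], [2.54, 0.15, -0.94], [2.48, 0.34, -1.04], [2.41, 0.52, -1.14], [2.32, 0.69, -1.24]]
dr [[-0.026, -0.045, -0.062], [-0.026, -0.044, -0.063], [-0.027, -0.045, -0.062], [-0.026, -0.044, -0.063], [-0.027, -0.045, -0.062], [-0.026, -0.044, -0.063]]
```

>>> arm_command --slide '[[2.0,-1.7,0.6],[2.1,-1.6,0.5],[2.2,-1.5,0.4],[2.3,-1.4,0.2],[2.4,-1.2,0.1],[2.5,-1.1,0],[2.5,-0.9,-0.2],[2.6,-0.8,-0.3],[2.6,-0.6,-0.5],[2.6,-0.4,-0.6]]' --dr '[[-0.026,-0.044,-0.062],[-0.026,-0.045,-0.062],[-0.026,-0.044,-0.062],[-0.026,-0.045,-0.062],[-0.026,-0.044,-0.062],[-0.026,-0.045,-0.063],[-0.026,-0.044,-0.062],[-0.026,-0.045,-0.063],[-0.026,-0.045,-0.062],[-0.026,-0.044,-0.063]]' --claw '[50,50,50,50,50,50,50,50,50,50]'

```text
time: 17.08
eef_pos: [0.4498, -0.0853, 0.2749]
orientation: [1.866, 1.936, -0.37]
force: [0.1, 0.6, -0.5]
opening: 0.0433
```

>>> arm_command --slide '[[2.6,-0.2,-0.7],[2.6,0,-0.8],[2.5,0.2,-0.9],[2.5,0.3,-1.0],[2.4,0.5,-1.1],[2.3,0.7,-1.2],[0,0,0],[0,0,0]]' --dr '[[-0.026,-0.045,-0.062],[-0.026,-0.044,-0.063],[-0.027,-0.045,-0.062],[-0.026,-0.044,-0.063],[-0.027,-0.045,-0.062],[-0.026,-0.044,-0.063],[0,0,0],[0,0,0]]' --claw '[50,50,50,50,50,50,50,50]'

```text
time: 17.75
eef_pos: [0.4325, 0.0705, 0.2344]
orientation: [1.281, 2.057, -0.533]
force: [1.1, -0.7, -0.2]
opening: 0.0433
```

```bash
python3 - <<'E'
exec(open("st.py").read())
import pickle
for n in ("wrist","top"):
    c=read_camera(n); pickle.dump(c,open(n+"11.pkl","wb")); cv2.imwrite(f"pics/{n}11.png",c["frame"][:,:,::-1])
s=get_state()
o,F,sg=start_frame("R"); t,T=tool_in_b(sg,np.radians(45)); Rt=F@T; p=o+F@t
plan(s,p-Rt[:,2]*.08,R.from_matrix(Rt),6)
E
```

```text
t 17.75 [-0.541, 0.196, -0.24, 2.177, 0.838, 1.238, -0.806] [0.4325, 0.0705, 0.2344] F [ 1.1 -0.7 -0.2] M [0.73 0.37 0.03] open 0.0433
max 2.3 0.001 end err mm [ 0.03 -0.02  0.01]
slide [[0.98, 0.03, 2.07], [0.98, 0.03, 2.07], [0.98, 0.03, 2.07], [0.97, 0.03, 2.08], [0.98, 0.03, 2.07], [0.97, 0.03, 2.08]]
dr [[-0.0, 0.0, -0.0], [-0.0, 0.0, -0.0], [-0.0, 0.0, -0.0], [-0.0, 0.0, -0.0], [-0.0, 0.0, -0.0], [-0.0, 0.001, -0.0]]
```

View pics/wrist11.png

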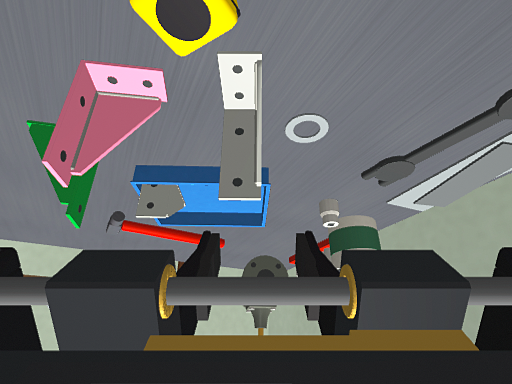

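View pics/top11.png

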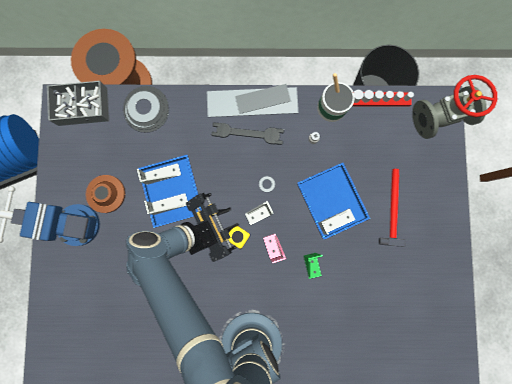

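The right-hand bracket is squarely in line: web at px x≈259, fingers at 213 and 305. The pink decoy's high end faces away from the approach. Going in.

>>> arm_command --slide '[[1.0,0.03,2.1],[1.0,0.03,2.1],[1.0,0.03,2.1],[1.0,0.03,2.1],[0.9,0.03,2.0],[0.9,0.03,2.0],[0,0,0],[0,0,0],[0,0,0]]' --dr '[[0,0,0],[0,0,0],[0,0,0],[0,0,0],[0,0,0],[0,0,0],[0,0,0],[0,0,0],[0,0,0]]' --claw '[50,50,50,50,50,50,50,50,50]'

```text
time: 18.6
eef_pos: [0.4557, 0.0266, 0.1077]
orientation: [1.289, 2.05, -0.533]
force: [0.4, -0.3, -0.1]
opening: 0.0429
```

```bash
python3 - <<'E'
exec(open("st.py").read())
c=read_camera("wrist"); cv2.imwrite("pics/wrist12.png",c["frame"][:,:,::-1])
s=get_state()
o,F,sg=start_frame("R"); t,T=tool_in_b(sg,np.radians(45)); Rt=F@T; p=o+F@t
print("err",(Rt.T@(p-s["eef_pos"])*1000).round(1))
plan(s,p,R.from_matrix(Rt),8)
E
```

```text
t 18.6 [-0.501, 0.425, -0.167, 2.282, 1.067, 1.007, -1.075] [0.4557, 0.0266, 0.1077] F [ 0.4 -0.3 -0.1] M [ 0.67  0.37 -0.03] open 0.0429
err [ 1.3 -1.  81.3]
max 1.02 0.001 end err mm [-0.03 -0.03 -0.02]
slide [[0.02, -0.01, 1.02], [0.02, -0.01, 1.02], [0.02, -0.01, 1.01], [0.02, -0.02, 1.02], [0.01, -0.01, 1.01], [0.02, -0.02, 1.02], [0.01, -0.01, 1.01], [0.02, -0.02, 1.02]]
dr [[0.0, 0.0, -0.0], [0.0, 0.0, -0.0], [0.0, 0.0, -0.0], [0.0, 0.0, -0.0], [0.0, 0.0, -0.001], [0.0, 0.0, -0.0], [0.001, 0.0, -0.001], [0.0, 0.001, -0.0]]
```

View pics/wrist12.png

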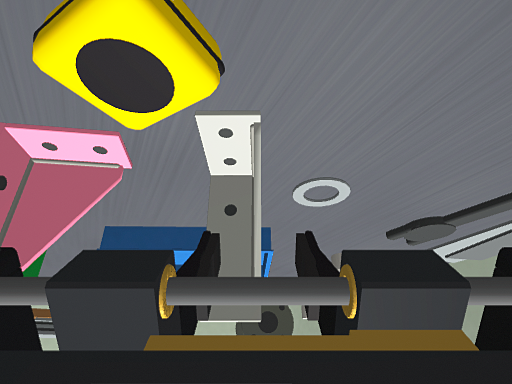

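```bash
python3 - <<'E'
from bench import *
from h import *
import pickle
c=pickle.load(open("top9.pkl","rb"))
for u,v,z in ((263.5,238,.005),(275.7,234.1,.005),(284.5,259,.005),(272.5,262.5,.13),(285.5,259,.13),(237,236,.036)): print(onz(c,u,v,z).round(3))
# body box corners at grasp
o,F,sg=start_frame("R"); t,T=tool_in_b(sg,np.radians(45)); Rt=F@T; p=o+F@t
for yy in (-.095,.095):
  for xx in (-.0375,.0375):
    for zz in (-.056,-.12): print(yy,xx,zz,(p+Rt@[xx,yy,zz]).round(3))
E
```

```text
[ 0.366 -0.043  0.005]
[ 0.38  -0.087  0.005]
[ 0.291 -0.119  0.005]
[ 0.29  -0.068  0.13 ]
[ 0.301 -0.111  0.13 ]
[0.373 0.052 0.036]
-0.095 -0.0375 -0.056 [ 0.388 -0.054  0.116]
-0.095 -0.0375 -0.12 [ 0.369 -0.013  0.161]
-0.095 0.0375 -0.056 [ 0.365 -0.006  0.063]
-0.095 0.0375 -0.12 [0.346 0.035 0.108]
0.095 -0.0375 -0.056 [0.559 0.029 0.116]
0.095 -0.0375 -0.12 [0.54  0.07  0.161]
0.095 0.0375 -0.056 [0.536 0.077 0.063]
0.095 0.0375 -0.12 [0.517 0.117 0.108]
```

Clearances are fine: the pink one is only 5 mm high there, and the body is at least 63 mm up.

>>> arm_command --slide '[[0.02,-0.01,1.0],[0.02,-0.01,1.0],[0.02,-0.01,1.0],[0.02,-0.01,1.0],[0.02,-0.01,1.0],[0.02,-0.02,1.0],[0.02,-0.02,1.0],[0.02,-0.02,1.1],[0,0,0],[0,0,0]]' --dr '[[0,0,0],[0,0,0],[0,0,0],[0,0,0],[0,0,0],[0,0,0],[0,0,0],[0,0,0],[0,0,0],[0,0,0]]' --claw '[50,50,50,50,50,50,50,50,50,50]'

```text
time: 19.48
eef_pos: [0.4782, -0.0254, 0.0476]
orientation: [1.288, 2.052, -0.537]
force: [-0.1, 0.5, 0.2]
opening: 0.0435
```

```bash
python3 - <<'E'
exec(open("st.py").read())
o,F,sg=start_frame("R"); t,T=tool_in_b(sg,np.radians(45)); Rt=F@T; p=o+F@t
print("err",(Rt.T@(p-s["eef_pos"])*1000).round(1),np.degrees((R.from_rotvec(s["orientation"]).inv()*R.from_matrix(Rt)).as_rotvec()).round(2))
E
```

```text
t 19.4833 [-0.432, 0.555, -0.091, 2.309, 1.272, 0.885, -1.207] [0.4782, -0.0254, 0.0476] F [-0.1  0.5  0.2] M [ 0.74  0.35 -0.02] open 0.0435
err [-1.1  1.7 -1.5] [-0.13  0.08  0.04]
```

>>> arm_command --slide '[[-0.1,0.15,-0.1],[0,0,0],[0,0,0],[0,0,0],[0,0,0],[0,0,0],[0,0,0],[0,0,0],[0,0,0]]' --dr '[[0,0,0],[0,0,0],[0,0,0],[0,0,0],[0,0,0],[0,0,0],[0,0,0],[0,0,0],[0,0,0]]' --claw '[50,0,0,0,0,0,0,0,0]' --newtons 60

```text
time: 20.23
eef_pos: [0.4799, -0.0238, 0.0497]
orientation: [1.287, 2.052, -0.534]
force: [-0.5, 0.9, 1.1]
opening: 0.0047
```

```bash
python3 - <<'E'
exec(open("st.py").read())
o,F,sg=start_frame("R"); 
t=F.T@(s["eef_pos"]-o); T=F.T@R.from_rotvec(s["orientation"]).as_matrix(); print("TCP in bracket mm",(t*1000).round(1)); 
t[1]=-.0205; t[2]; np.savez("gR.npz",t=t,T=T)
Q=R.from_rotvec(s["orientation"]).as_matrix(); print("up in tool",(Q.T@[0,0,1]).round(3))
E
```

```text
t 20.2333 [-0.433, 0.551, -0.092, 2.305, 1.267, 0.887, -1.2] [0.4799, -0.0238, 0.0497] F [-0.5  0.9  1.1] M [0.67 0.36 0.04] open 0.0047
TCP in bracket mm [ 15.3 -21.1  32.8]
up in tool [-0.708 -0.    -0.706]
```

>>> arm_command --slide '[[-0.7,0,-0.7],[-1.4,0,-1.4],[-2.1,0,-2.1],[-2.1,0,-2.1],[-2.1,0,-2.1],[-2.1,0,-2.1],[-0.8,0,-0.8],[0,0,0],[0,0,0]]' --dr '[[0,0,0],[0,0,0],[0,0,0],[0,0,0],[0,0,0],[0,0,0],[0,0,0],[0,0,0],[0,0,0]]' --claw '[0,0,0,0,0,0,0,0,0]'

```text
time: 20.98
eef_pos: [0.4791, -0.0235, 0.2085]
orientation: [1.289, 2.054, -0.533]
force: [-0.2, 0.7, -6.2]
opening: 0.0048
```

```bash
python3 tgt.py R -10 -42 110 20; python3 - <<'E'
from bench import *
from h import *
from sim import track, lo,hi
s=get_state(); g=np.load("gR.npz"); ot,Ft=tray_frame("R")
W=[(ot+Ft@(np.array([x,-.042,z])+g["t"]),R.from_matrix(Ft@g["T"])) for x,z in ((-.01,.11),(-.01,.02),(.02,.004))]
for r in track(np.array(s["joints"]),W)[1]: print(r)
c=read_camera("wrist"); cv2.imwrite("pics/wrist13.png",c["frame"][:,:,::-1])
E
```

```text
t 20.9833 [-0.394, 0.222, -0.131, 2.221, 0.984, 1.055, -0.741] [0.4791, -0.0235, 0.2085] F [-0.2  0.7 -6.2] M [1.64 0.75 0.  ] open 0.0048
target [ 0.5596 -0.2628  0.1428] err mm tray axes [-251.2   25.1  -65.7] deg [-2.000e-02  8.986e+01  1.630e+00]
F tray [ 0.8 -0.1 -6.2]
max 1.31 0.079 end err mm [-0.01 -0.01  0.03]
slide [[-0.65, -0.16, 1.12], [-0.74, -0.16, 1.06], [-0.82, -0.16, 1.0], [-0.9, -0.16, 0.93], [-0.97, -0.15, 0.86], [-1.03, -0.15, 0.78], [-1.09, -0.15, 0.7], [-1.14, -0.15, 0.61], [-1.19, -0.15, 0.52], [-1.22, -0.15, 0.43]]
dr [[-0.0, 0.078, 0.001], [-0.0, 0.078, 0.001], [-0.0, 0.078, 0.001], [-0.0, 0.078, 0.001], [-0.0, 0.079, 0.001], [-0.0, 0.078, 0.002], [-0.0, 0.079, 0.001], [-0.0, 0.078, 0.002], [-0.0, 0.079, 0.001], [-0.0, 0.078, 0.002]]
slide [[-1.25, -0.14, 0.33], [-1.28, -0.14, 0.23], [-1.29, -0.14, 0.13], [-1.3, -0.14, 0.03], [-1.3, -0.14, -0.07], [-1.28, -0.14, -0.18], [-1.27, -0.13, -0.28], [-1.24, -0.13, -0.37], [-1.21, -0.13, -0.47], [-1.17, -0.13, -0.57]]
dr [[-0.0, 0.079, 0.001], [-0.0, 0.078, 0.001], [-0.0, 0.079, 0.002], [-0.0, 0.078, 0.001], [-0.0, 0.079, 0.002], [-0.0, 0.078, 0.001], [-0.0, 0.079, 0.002], [-0.001, 0.078, 0.001], [-0.0, 0.079, 0.002], [-0.001, 0.078, 0.001]]
([0.65, 0.82, -0.15, 1.34, -0.33, 1.64, 1.02], 'minmargin j6 0.35')
([0.65, 0.92, -0.15, 1.37, -0.31, 1.52, 1.07], 'minmargin j6 0.47')
([0.63, 0.91, -0.16, 1.45, -0.32, 1.45, 1.07], 'minmargin j6 0.54')
```

View pics/wrist13.png

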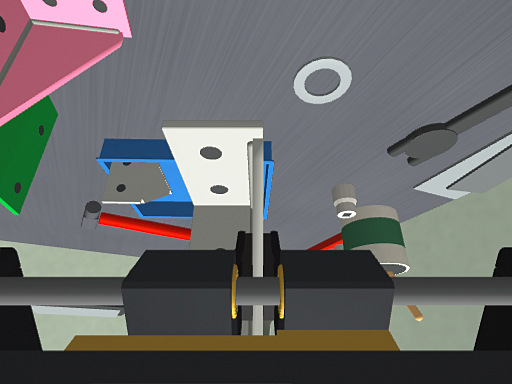

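Held with 6.2 N weight and no slip. Rotating over to tray_right.

>>> arm_command --slide '[[-0.65,-0.15,1.1],[-0.75,-0.15,1.1],[-0.8,-0.15,1.0],[-0.9,-0.15,0.9],[-1.0,-0.15,0.85],[-1.0,-0.15,0.8],[-1.1,-0.15,0.7],[-1.15,-0.15,0.6],[-1.2,-0.15,0.5],[-1.2,-0.15,0.4]]' --dr '[[0,0.078,0.001],[0,0.078,0.001],[0,0.078,0.001],[0,0.078,0.001],[0,0.079,0.001],[0,0.078,0.002],[0,0.079,0.001],[0,0.078,0.002],[0,0.079,0.001],[0,0.078,0.002]]' --claw '[0,0,0,0,0,0,0,0,0,0]'

```text
time: 21.87
eef_pos: [0.5185, -0.1437, 0.1748]
orientation: [-1.683, -2.648, -0.002]
force: [0.1, 1.1, -6.5]
opening: 0.0043
```

>>> arm_command --slide '[[-1.25,-0.15,0.3],[-1.3,-0.15,0.25],[-1.3,-0.15,0.15],[-1.3,-0.15,0],[-1.3,-0.15,-0.1],[-1.3,-0.15,-0.2],[-1.3,-0.15,-0.3],[-1.25,-0.15,-0.4],[-1.2,-0.1,-0.5],[-1.2,-0.1,-0.6]]' --dr '[[0,0.079,0.001],[0,0.078,0.001],[0,0.079,0.002],[0,0.078,0.001],[0,0.079,0.002],[0,0.078,0.001],[0,0.079,0.002],[-0.001,0.078,0.001],[0,0.079,0.002],[-0.001,0.078,0.001]]' --claw '[0,0,0,0,0,0,0,0,0,0]'

```text
time: 22.7
eef_pos: [0.5599, -0.266, 0.1423]
orientation: [-1.316, -2.035, -0.54]
force: [0.1, -0.2, -5.9]
opening: 0.0045
```

>>> arm_command --slide '[[0,0,0],[0,0,0],[0,0,0]]' --dr '[[0,0,0],[0,0,0],[0,0,0]]' --claw '[0,0,0]'

```text
time: 22.95
eef_pos: [0.5605, -0.264, 0.1438]
orientation: [-1.316, -2.039, -0.541]
force: [0.5, 0.5, -6.5]
opening: 0.0046
```

```bash
python3 tgt.py R -10 -42 50 6; python3 - <<'E'
from bench import *
from h import *
for n in ("wrist","side"):
    c=read_camera(n); cv2.imwrite(f"pics/{n}14.png",c["frame"][:,:,::-1])
E
```

```text
t 22.95 [0.64, 0.824, -0.138, 1.336, -0.33, 1.648, 1.024] [0.5605, -0.264, 0.1438] F [ 0.5  0.5 -6.5] M [-1.56 -0.78 -0.03] open 0.0046
target [ 0.5596 -0.2628  0.0828] err mm tray axes [  1.5   0.3 -61. ] deg [-0.15  0.01 -0.08]
F tray [ 0.3 -0.7 -6.5]
max 1.02 0.001 end err mm [ 0.02 -0.06 -0.  ]
slide [[-0.7, -0.0, 0.74], [-0.7, -0.0, 0.74], [-0.7, -0.0, 0.74], [-0.7, -0.01, 0.73], [-0.7, -0.0, 0.74], [-0.71, -0.01, 0.73]]
dr [[-0.0, 0.0, -0.0], [-0.001, 0.0, -0.0], [-0.0, 0.0, -0.0], [-0.001, 0.0, -0.0], [-0.0, 0.0, -0.001], [-0.001, 0.0, -0.0]]
```

View pics/wrist14.png

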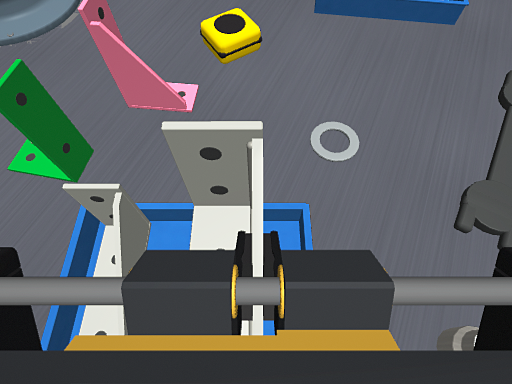

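View pics/side14.png

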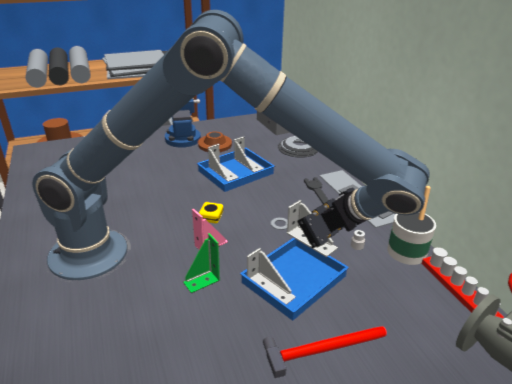

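```bash
python3 - <<'E'
from bench import *
from h import *
import pickle
c=pickle.load(open("top0.pkl","rb")) if False else pickle.load(open("top9.pkl","rb"))
so=onz(c,314.3,137,.045); print("socket",so.round(3))
g=np.load("gR.npz"); ot,Ft=tray_frame("R")
for x,z in ((-.01,.05),(-.01,.004),(.02,.004)):
  p=ot+Ft@(np.array([x,-.042,z])+g["t"]); Rt=Ft@g["T"]
  # socket top in tool frame
  for h in (.0,.048):
    q=Rt.T@(np.array([so[0],so[1],h])-p); print(x,z,h,"socket in tool",q.round(3),"(body |x|<.0375 |y|<.095 z<-.056)")
E
```

```text
socket [ 0.731 -0.226  0.045]
-0.01 0.05 0.0 socket in tool [-0.084  0.171  0.033] (body |x|<.0375 |y|<.095 z<-.056)
-0.01 0.05 0.048 socket in tool [-0.05   0.171 -0.001] (body |x|<.0375 |y|<.095 z<-.056)
-0.01 0.004 0.0 socket in tool [-0.052  0.171  0.   ] (body |x|<.0375 |y|<.095 z<-.056)
-0.01 0.004 0.048 socket in tool [-0.018  0.171 -0.034] (body |x|<.0375 |y|<.095 z<-.056)
0.02 0.004 0.0 socket in tool [-0.073  0.171 -0.021] (body |x|<.0375 |y|<.095 z<-.056)
0.02 0.004 0.048 socket in tool [-0.039  0.171 -0.055] (body |x|<.0375 |y|<.095 z<-.056)
```

Socket clearance is 57 mm, so it's safe to descend.

>>> arm_command --slide '[[-0.7,0,0.7],[-0.7,0,0.7],[-0.7,0,0.7],[-0.7,0,0.7],[-0.7,0,0.7],[-0.7,0,0.7],[0,0,0]]' --dr '[[0,0,0],[0,0,0],[0,0,0],[-0.001,0,0],[0,0,0],[-0.001,0,0],[0,0,0]]' --claw '[0,0,0,0,0,0,0]'

```text
time: 23.63
eef_pos: [0.5601, -0.2644, 0.0838]
orientation: [-1.318, -2.038, -0.544]
force: [-0.3, 0.4, -6.3]
opening: 0.0046
```

```bash
python3 tgt.py R 0 -42 12 6
```

```text
t 23.6333 [0.641, 0.889, -0.136, 1.358, -0.323, 1.566, 1.056] [0.5601, -0.2644, 0.0838] F [-0.3  0.4 -6.3] M [-1.64 -0.77  0.04] open 0.0046
target [ 0.5555 -0.2536  0.0448] err mm tray axes [ 11.7  -0.2 -39. ] deg [-0.01 -0.01 -0.1 ]
F tray [ 0.4  0.1 -6.3]
max 0.68 0.001 end err mm [-0.04 -0.01 -0.04]
slide [[-0.32, 0.0, 0.6], [-0.32, 0.0, 0.6], [-0.32, 0.01, 0.6], [-0.32, 0.0, 0.6], [-0.32, 0.01, 0.59], [-0.33, 0.0, 0.6]]
dr [[-0.0, -0.0, -0.0], [-0.0, -0.0, -0.0], [-0.0, -0.0, -0.0], [-0.0, -0.0, -0.001], [-0.0, -0.0, -0.0], [-0.0, -0.0, -0.001]]
```

>>> arm_command --slide '[[-0.32,0,0.6],[-0.32,0,0.6],[-0.32,0,0.6],[-0.32,0,0.6],[-0.32,0,0.6],[-0.33,0,0.6],[0,0,0],[0,0,0]]' --dr '[[0,0,0],[0,0,0],[0,0,0],[0,0,0],[0,0,-0.001],[0,0,-0.001],[0,0,0],[0,0,0]]' --claw '[0,0,0,0,0,0,0,0]'

```text
time: 24.3
eef_pos: [0.5564, -0.2538, 0.0472]
orientation: [-1.316, -2.042, -0.546]
force: [-0.8, 0.2, -5.9]
opening: 0.0044
```

```bash
python3 tgt.py R 16 -42 5 8; python3 - <<'E'
from bench import *
from h import *
for n in ("wrist",):
    c=read_camera(n); cv2.imwrite(f"pics/{n}15.png",c["frame"][:,:,::-1])
E
```

```text
t 24.3 [0.635, 0.919, -0.139, 1.394, -0.323, 1.499, 1.075] [0.5564, -0.2538, 0.0472] F [-0.8  0.2 -5.9] M [-1.63 -0.7  -0.01] open 0.0044
target [ 0.5489 -0.2391  0.0378] err mm tray axes [16.5  0.7 -9.4] deg [0.07 0.09 0.11]
F tray [ 0.6  0.7 -5.9]
max 0.24 0.001 end err mm [-0.03 -0.03  0.02]
slide [[0.06, -0.01, 0.23], [0.06, -0.01, 0.23], [0.07, -0.01, 0.23], [0.06, -0.01, 0.23], [0.07, -0.01, 0.23], [0.06, -0.01, 0.23], [0.06, -0.01, 0.23], [0.07, -0.01, 0.22]]
dr [[0.0, 0.0, 0.0], [0.0, 0.0, 0.0], [0.0, 0.0, 0.0], [0.0, 0.0, 0.0], [0.0, 0.0, 0.0], [0.0, 0.001, 0.001], [0.001, 0.0, 0.0], [0.0, 0.001, 0.001]]
```

View pics/wrist15.png

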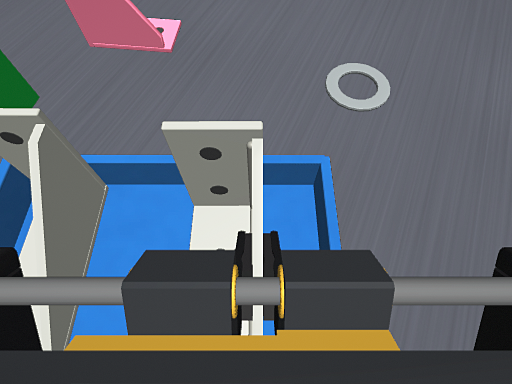

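The bracket is clear inside the tray, with its back plate parallel to the end wall (foot line at px row ~185). Descending and moving along.

>>> arm_command --slide '[[0.06,-0.01,0.23],[0.06,-0.01,0.23],[0.06,-0.01,0.23],[0.06,-0.01,0.23],[0.07,-0.01,0.23],[0.07,-0.01,0.23],[0.07,-0.01,0.23],[0.07,-0.01,0.22],[0,0,0],[0,0,0]]' --dr '[[0,0,0],[0,0,0],[0,0,0],[0,0,0],[0,0,0],[0,0.001,0.001],[0,0,0],[0,0,0],[0,0,0],[0,0,0]]' --claw '[0,0,0,0,0,0,0,0,0,0]'

```text
time: 25.18
eef_pos: [0.5491, -0.2392, 0.0382]
orientation: [-1.317, -2.042, -0.546]
force: [-0.3, -0.4, -6.4]
opening: 0.005
```

```bash
python3 tgt.py R 19 -42 4 4
```

```text
t 25.1833 [0.629, 0.911, -0.144, 1.438, -0.328, 1.461, 1.077] [0.5491, -0.2392, 0.0382] F [-0.3 -0.4 -6.4] M [-1.66 -0.86  0.02] open 0.005
target [ 0.5477 -0.2363  0.0368] err mm tray axes [ 3.2  0.1 -1.4] deg [0.1  0.08 0.07]
F tray [-0.3  0.4 -6.4]
max 0.09 0.001 end err mm [ 0.02  0.01 -0.06]
slide [[0.03, -0.0, 0.08], [0.03, -0.0, 0.08], [0.03, -0.01, 0.08], [0.03, -0.0, 0.09]]
dr [[0.0, 0.0, 0.0], [0.001, 0.0, 0.0], [0.0, 0.001, 0.001], [0.001, 0.0, 0.0]]
```

>>> arm_command --slide '[[-0.07,0,0.07],[-0.06,0,0.06],[-0.04,0,0.04],[0,0,0],[0,0,0]]' --dr '[[0,0,0],[0,0,0],[0,0,0],[0,0,0],[0,0,0]]' --claw '[0,0,0,0,0]'

```text
time: 25.6
eef_pos: [0.5491, -0.2394, 0.0358]
orientation: [-1.317, -2.042, -0.547]
force: [-0.3, 0.7, -5.6]
opening: 0.0046
```

```bash
python3 tgt.py R 19 -42 4 0
```

```text
t 25.6 [0.629, 0.915, -0.144, 1.438, -0.328, 1.458, 1.078] [0.5491, -0.2394, 0.0358] F [-0.3  0.7 -5.6] M [-1.62 -0.77  0.01] open 0.0046
target [ 0.5477 -0.2363  0.0368] err mm tray axes [3.4 0.1 1. ] deg [0.11 0.09 0.06]
F tray [ 0.8  0.  -5.6]
```

>>> arm_command --slide '[[-0.05,0,0.05],[-0.04,0,0.04],[0,0,0],[0,0,0]]' --dr '[[0,0,0],[0,0,0],[0,0,0],[0,0,0]]' --claw '[0,0,0,0]'

```text
time: 25.93
eef_pos: [0.5493, -0.2394, 0.035]
orientation: [-1.317, -2.042, -0.547]
force: [1.4, -0.6, -3.2]
opening: 0.0043
```

```bash
python3 tgt.py R 19 -42 4 0
```

```text
t 25.9333 [0.629, 0.916, -0.144, 1.437, -0.328, 1.457, 1.079] [0.5493, -0.2394, 0.035] F [ 1.4 -0.6 -3.2] M [-1.34 -0.48  0.02] open 0.0043
target [ 0.5477 -0.2363  0.0368] err mm tray axes [3.5 0.2 1.8] deg [0.12 0.09 0.08]
F tray [-1.1 -1.1 -3.2]
```

Floor contact (light). Slide to the wall.

>>> arm_command --slide '[[0.07,0,0.07],[0.07,0,0.07],[0.07,0,0.07],[0.05,0,0.05],[0,0,0],[0,0,0]]' --dr '[[0,0,0],[0,0,0],[0,0,0],[0,0,0],[0,0,0],[0,0,0]]' --claw '[0,0,0,0,0,0]'

```text
time: 26.43
eef_pos: [0.5477, -0.2361, 0.0349]
orientation: [-1.317, -2.042, -0.547]
force: [1.1, -3.0, -0.1]
opening: 0.0044
```

```bash
python3 tgt.py R 20 -42 4 0
```

```text
t 26.4333 [0.628, 0.912, -0.145, 1.447, -0.329, 1.451, 1.078] [0.5477, -0.2361, 0.0349] F [ 1.1 -3.  -0.1] M [-1.31 -0.47  0.04] open 0.0044
target [ 0.5472 -0.2354  0.0368] err mm tray axes [0.8 0.2 1.9] deg [0.12 0.1  0.07]
F tray [-3.2  0.2 -0.1]
```

>>> arm_command --slide '[[0.07,0,0.07],[0.07,0,0.07],[0,0,0],[0,0,0]]' --dr '[[0,0,0],[0,0,0],[0,0,0],[0,0,0]]' --claw '[0,0,0,0]'

```text
time: 26.77
eef_pos: [0.547, -0.2345, 0.0349]
orientation: [-1.318, -2.042, -0.547]
force: [2.4, -5.3, 1.9]
opening: 0.0048
```

```bash
python3 tgt.py R 20 -42 4 0
```

```text
t 26.7667 [0.627, 0.91, -0.146, 1.451, -0.33, 1.447, 1.078] [0.547, -0.2345, 0.0349] F [ 2.4 -5.3  1.9] M [-1.27 -0.5   0.09] open 0.0048
target [ 0.5472 -0.2354  0.0368] err mm tray axes [-0.9  0.2  1.9] deg [0.13 0.13 0.07]
F tray [-5.8 -0.   1.9]
```

>>> arm_command --slide '[[0.07,0,0.07],[0.07,0,0.07],[0,0,0],[0,0,0]]' --dr '[[0,0,0],[0,0,0],[0,0,0],[0,0,0]]' --claw '[0,0,0,0]'

```text
time: 27.1
eef_pos: [0.547, -0.2346, 0.035]
orientation: [-1.321, -2.045, -0.546]
force: [4.3, -7.7, 1.1]
opening: 0.0046
```

```bash
python3 tgt.py R 20 -42 4 0; python3 - <<'E'
from bench import *
from h import *
for n in ("wrist",):
    c=read_camera(n); cv2.imwrite(f"pics/{n}16.png",cv2.resize(c["frame"][100:300,60:360,::-1],None,fx=2.6,fy=2.6,interpolation=cv2.INTER_CUBIC))
E
```

```text
t 27.1 [0.627, 0.907, -0.145, 1.454, -0.33, 1.443, 1.078] [0.547, -0.2346, 0.035] F [ 4.3 -7.7  1.1] M [-1.6  -0.56  0.02] open 0.0046
target [ 0.5472 -0.2354  0.0368] err mm tray axes [-0.9  0.1  1.8] deg [0.22 0.36 0.03]
F tray [-8.8 -0.7  1.1]
```

View pics/wrist16.png

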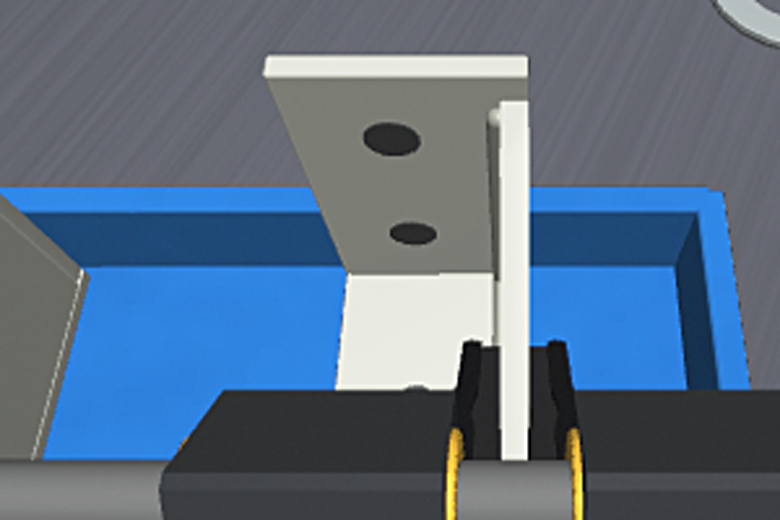

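Motion stopped with the force rising. That is wall contact, at the same 0.9 mm offset as the left bracket, and its foot (row 272) is level with the stored bracket's foot. Release.

>>> arm_command --slide '[[-0.05,0,-0.06],[0,0,0],[0,0,0],[0,0,0],[0,0,0],[0,0,0]]' --dr '[[0,0,0],[0,0,0],[0,0,0],[0,0,0],[0,0,0],[0,0,0]]' --claw '[0,10,20,30,30,30]'

```text
time: 27.65
eef_pos: [0.546, -0.2322, 0.0346]
orientation: [-1.315, -2.041, -0.547]
force: [-0.2, -0.8, 0.6]
opening: 0.0237
```

>>> arm_command --slide '[[0,0,-0.8],[0,0,-1.2],[0,0,-1.6],[0,0,-2.0],[0,0,-2.4],[-0.5,0,-2.4],[-0.5,0,-2.4],[-0.5,0,-2.0],[0,0,0]]' --dr '[[0,0,0],[0,0,0],[0,0,0],[0,0,0],[0,0,0],[0,0,0],[0,0,0],[0,0,0],[0,0,0]]' --claw '[30,30,30,30,30,30,30,30,30]'

```text
time: 28.4
eef_pos: [0.5948, -0.3429, 0.1317]
orientation: [-1.325, -2.047, -0.546]
force: [-1.6, -0.9, 0.4]
opening: 0.0262
```

```bash
python3 st.py; python3 - <<'E'
from bench import *
from h import *
import pickle
for n in ("wrist","top"):
    c=read_camera(n); pickle.dump(c,open(n+"17.pkl","wb")); cv2.imwrite(f"pics/{n}17.png",c["frame"][:,:,::-1])
E
```

```text
t 28.4 [0.672, 0.95, -0.111, 1.096, -0.309, 1.764, 1.044] [0.5948, -0.3429, 0.1317] F [-1.6 -0.9  0.4] M [-0.82 -0.27  0.01] open 0.0262
```

View pics/wrist17.png

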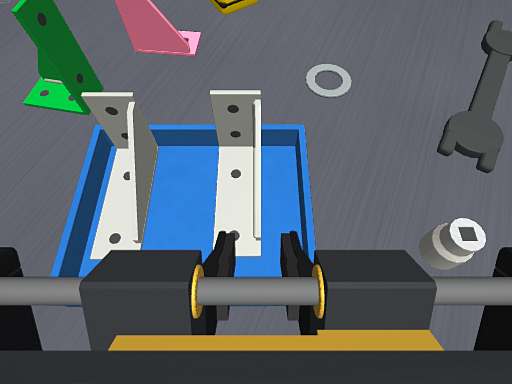

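View pics/top17.png

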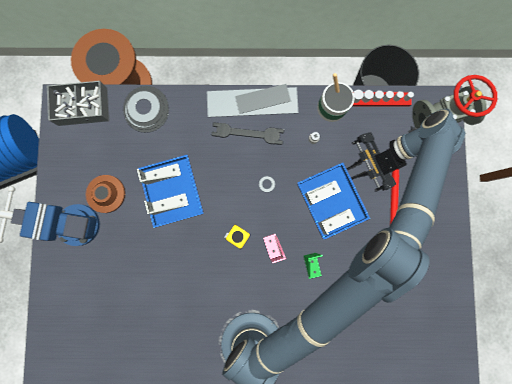

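Both brackets stand beside the stored ones. Numeric check next: tip edges of ours against stored, from wrist9 and wrist17.

```bash
python3 - <<'E'
import cv2
a=cv2.imread("pics/wrist17.png"); cv2.imwrite("pics/w17c.png",cv2.resize(a[80:280,60:320],None,fx=3,fy=3,interpolation=cv2.INTER_CUBIC))
a=cv2.imread("pics/wrist9.png"); cv2.imwrite("pics/w9c.png",cv2.resize(a[85:285,200:460],None,fx=3,fy=3,interpolation=cv2.INTER_CUBIC))
E
```

```text
(no output)
```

View pics/w17c.png

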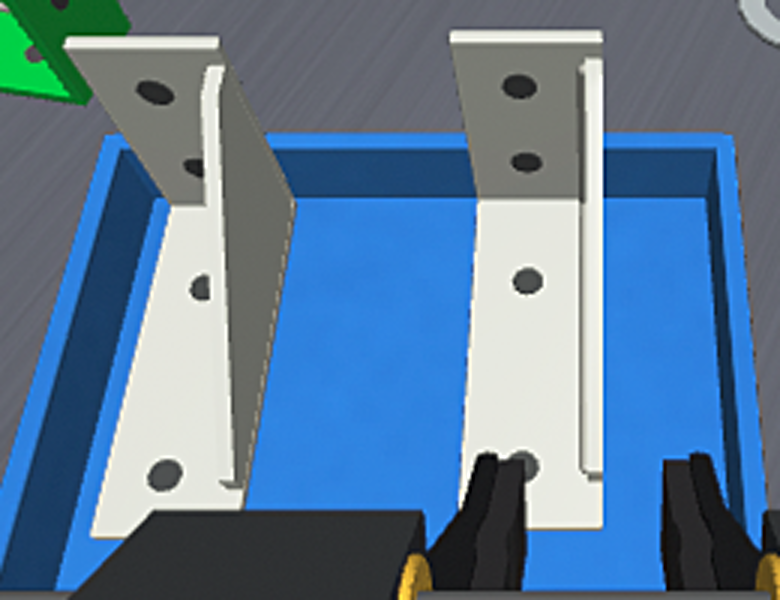

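View pics/w9c.png

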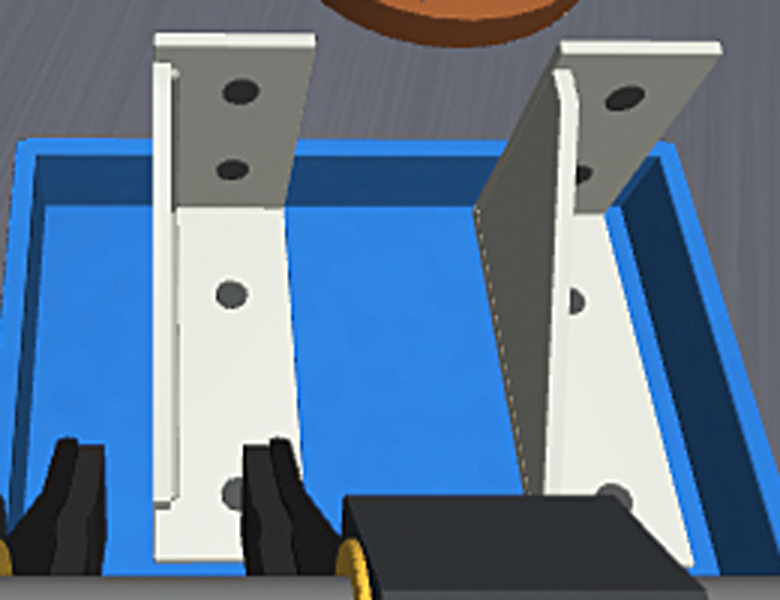

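```bash
python3 - <<'E'
from h import *
import pickle
for k,fn,x0,y0,pts in (("R","wrist17.pkl",60,80,{"ours foot L":(476,199),"ours foot R":(580,199),"ours tip R":(603,527),"ours tip L?":(458,527),"ours hole":(528,281),"stored foot L":(170,206),"stored foot R":(203,206),"stored tip L":(91,537),"stored tip hole":(165,474),"ours tip hole":(520,465)}),
 ("L","wrist9.pkl",200,85,{"ours foot L":(176,208),"ours foot R":(284,208),"ours tip L":(154,560),"ours hole":(232,294),"stored foot R":(603,213),"stored foot L":(578,213),"stored tip R":(691,566)})):
    c=pickle.load(open(fn,"rb")); ot,Ft=tray_frame(k); print(k)
    for n,(u,v) in pts.items(): print("  ",n,(Ft.T@(onz(c,x0+u/3,y0+v/3,.009)-ot)*1000).round(1))
E
```

```text
R
   ours foot L [ 81.3 -18.3   9. ]
   ours foot R [ 81.2 -57.4   9. ]
   ours tip R [-44.9 -64.8   9. ]
   ours tip L? [-44.7 -19.2   9. ]
   ours hole [ 45.4 -38.8   9. ]
   stored foot L [78.2 95.9  9. ]
   stored foot R [78.2 83.5  9. ]
   stored tip L [-47.6  95.3   9. ]
   stored tip hole [-26.9  76.4   9. ]
   ours tip hole [-24.2 -38.1   9. ]
L
   ours foot L [80.6 57.5  9. ]
   ours foot R [80.8 18.7  9. ]
   ours tip L [-45.3  64.7   9. ]
   ours hole [45.3 38.6  9. ]
   stored foot R [ 79.  -95.9   9. ]
   stored foot L [ 79.  -86.9   9. ]
   stored tip R [-47.3 -94.9   9. ]
```

Both brackets measure in place: back plate inner foot at tray x ≈ 81 mm (80 expected), tip at -45 mm (-45 expected), squareness within about 0.3°. Handing in.

```bash
python3 -c "
from bench import *
print(get_state()['time']); print(job_done())"
```

```text
28.5
the job is handed in; nothing more can be done
None
```

Both brackets are in the trays of their own hand, and I handed the job in at 28.5 s; no verdict is reported back. I gripped each by the web at 45°, lifted it, turned it 90° and lowered it until it just touched the floor. I then slid it along until the end wall stopped it (wall push about 9–12 N), released it and backed off.

**Last checks from the wrist camera:**

| | bracket_left in tray_left | bracket_right in tray_right |
|---|---|---|
| Back plate inner foot, tray x (80 mm expected) | 80.6–80.8 mm | 81.2–81.3 mm |
| Arm tip, tray x (-45 mm expected) | -45.3 mm | -44.7 to -44.9 mm |
| Squareness to the end wall | about 0.3° | about 0.2° |
| Sideways position in the tray | about +42 mm | about -42 mm |

- **Contact and surroundings:** each bracket stopped moving when it met the wall. In the last top picture the gasket, socket, spanner and tape measure look unmoved; I did not measure them. The arm hid part of the hammer in that picture.
- **Disagreements:** the stored brackets measured 2–3 mm further from the wall than ours. I took this as a small error in my tray angle, since they were never touched. The trays also measured about 5 mm larger than stated, so I used their centres and felt for the wall. The floor was met about 1.8 mm lower than expected, so I went by contact there too.
- **Close margin:** joint 5 came within 0.03 rad of its range limit while placing the left bracket, but did not pass it.

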